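Lock the cradle plate on the tube rocker

TASK

Push the blue cradle plate along the tube rocker's deck, through its spring clips, until it sits flat and fully home against the end stop. Then take the screwdriver from its stand and, keeping the bit pressed into the slot, turn the brass lock screw clockwise until it is fully tight (its slot in line with the green mark). Put the screwdriver back upright in its stand, let go, do not touch the screw with the fingers and leave the other lab things alone.

Things in the scene. Friction and masses are not known exactly. Their poses are not given: they have to be found in the camera images.
- rocker: Tube rocker, fixed: white box 250 x 170 mm, flat grey deck 45 mm above the bench from x = -155 to +95 mm. Origin: on the bench under the centre of the plate's home place; +x is the way the plate is pushed, z up. Aluminium end stop 14 mm high, face at x = +55 mm.
- rail_mid (a point): Point on the deck between the two aluminium side rails, at x = +28 mm in the rocker's frame, same axes. The rails (x = 0 to +58 mm, 9.5 mm high, inner walls at y = +-59.5 mm, lip 6.5 mm above the deck, flared mouths from x = -31 mm) take the plate's ears. In line with this point each slot has a sprung brass clip that snaps in between the ears at home.
- plate_mid (a point): Centre of the loose blue plate, half-way up its 5 mm (110 mm along x, 100 mm wide, 0.2 kg, white ribs on top, 2 mm lip at the front, two round ears 8 mm out each side). x towards its forked front, z up. It starts flat on the deck, 60 to 72 mm short of home. Home: x = 0, y = 0 in the rocker's frame, 47.5 mm high, the fork round the screw. Passing the clips takes 5 to 15 N.
- plate_tab (a point): Middle of the rear face of the upright tab at the plate's rear edge, which can be pushed by (tab 70 mm wide, 5 mm thick, from the plate's top to 25 mm above it); this point is 17.5 mm above the deck and 55 mm behind the plate's centre. Same axes as the plate.
- screw_head: Brass captive lock screw's head, 34 mm across, 11 mm high, upright axis at x = +30 mm, y = 0 in the rocker's frame. Origin: centre of its underside; x along its slot. Turned clockwise from above it sinks 2 mm per rad, so the bit must follow it down; a push alone does not turn it. Tight, it stands just over the plate, behind the plate's front lip; driven early it bars the plate.
- screw_slot (a point): Centre of the slot's mouth, on the head's top face, 11 mm above its underside. x along the slot, z up. Slot 21 mm long, 5 mm wide, 6 mm deep; all its edges are chamfered at 45 degrees over the upper 2.5 mm (2.5 mm wider all round at the mouth). Half a turn gives the same slot.
- screw_turn (a joint): Turn of the lock screw in rad, growing clockwise from above: 2.4 is fully tight, at a firm stop, with the slot along the rocker's x axis, in line with the green mark on the end stop; it starts at 0.2 to 0.9. It turns stiffly (0.06 N m) and stays where it is left.
- driver_grip (a point): Centre of the screwdriver's orange handle (square, 26 x 26 mm, 68 mm tall, black top to 38 mm above this point). It stands upright, z up; bit tip 93 mm below this point; black guard 38 mm across, its underside 38 mm below. Flat bit 16 mm wide along x, 2.4 mm thick along y; the two striped handle faces are parallel to its flats. Shank 9 mm thick. 0.12 kg.
- driver_tip (a point): Centre of the screwdriver bit's tip. Axes as for driver_grip. In the slot the bit has about 0.16 rad of play either way.
- stand: Screwdriver stand, fixed to the bench: grey block 75 x 75 mm, 65 mm high, with a square upright through hole 26 x 26 mm in its middle, chamfered 3 mm. Origin: centre of its underside. The screwdriver's guard rests on its top, so that the bit's tip is then 10 mm above the bench; any yaw of the screwdriver fits.
- rack_white: Small white tube rack with white-capped tubes, 60 x 112 mm, 100 mm high, on the other side of the rocker from the stand; leave alone. Origin: centre of its underside.
- jar: Amber jar, 60 mm across, 85 mm high; leave alone. Origin: centre of its underside.
- cap_tray: Clear open tray with caps, 90 x 120 mm, 30 mm high; leave alone. Origin: centre of its underside.

How it is judged:
By the outcome, as a careful person would: the job done as asked, in the order asked, and still so for the second after the job is handed in, with the robot touching nothing.
It also fails if it takes over 66 s, if anything falls off the work surface, if the arm or the gripper's body presses on something with over 40 N, if the wrist force passes 120 N, or if a joint passes its speed limit or range.

ROBOT

A 6-joint arm with a two-finger parallel gripper is mounted at the origin on the work surface. World frame = base frame: x ahead of the robot, y to its left, z up, the work surface at z = 0. Lengths are in mm, angles in rad, forces in N, time in s.
With the tool pointing down it reaches from about 300 to 775 mm from the base axis. Payload 14.6 kg.
Tool frame: the origin (TCP) lies midway between the tips of the shut fingers; the grasp point (between the pads) lies 19 mm behind it; z points along the fingers, y is the direction in which the jaws open and shut (so a half turn about z gives the same grasp; the last joint's range is limited). The gripper opens to 94 mm and grips with 3 to 60 N. Pads are 16 mm wide; open, the fingers measure 119 mm over their backs; the gripper's body (75 mm by 177 mm) begins 78 mm behind the grasp point.
Start: joints at [-0.067, 0.3, 1.521, -0, 1.321, -0.067], TCP at [549.99, -0.002, 174.646] pointing down, gripper open.
Joint ranges: [-3.03, 3.03], [-0.79, 2.21], [0.23, 2.52], [-1.04, 4.18], [0, 3.07], [-2.55, 2.55]. Speed limits (rad/s): [2.22, 2.22, 2.57, 3.14, 3.14, 3.14].

INTERFACE

Orientations are given as [roll, pitch, yaw] about the fixed x, y, z axes, in that order (R = Rz(yaw) Ry(pitch) Rx(roll)).
In Python, from cell import manip, camera gives the robot as it stands. The module is installed in compiled form; this text tells all that it offers.
- The arm moves only by the tool jog_arm, never from a script. Its argument "commands" is a list of rows, each a list of 7 numbers: the shift along the world's x, y, z in units of 1 m (1.0 is 1 m), then the turn, a rotation vector about the world's x, y, z in units of 120 degrees (1.0 is 120 degrees), then the opening, from 0 (shut) to 1 (fully open). In form: [[x, y, z, ax, ay, az, grip], ...]. A call has exactly 10 rows; each row is the pose to reach, as a shift and turn from the pose commanded when the call began; what a row does not reach only later rows make up. A row lasts 1/8 s, in which the tool goes at most 62.5 mm and 10.7 degrees, less where a joint would pass 70% of its speed; a pose out of reach is approached as far as the arm can. A call with a number of a shift or a turn outside -1 to 1 is refused whole. A call with a gripper value outside its range is refused whole. The fingers move at their own pace and stop on an object; "grip_force" is the grip in N (left out, the last holds). Time passes only in rows, so rows that repeat a pose let the fingers close, or fill a call up. It gives the time, the measured TCP pose, the force and the opening at its end, in the units of the state.
- manip.read_state(): the state, without advancing time (a new reading comes with each control period).
- camera(name): name is "scene" or "side" or "wrist"; returns a dict with "pixels" (384x512x3 uint8, blue, green, red), "vertical_fov" (degrees; the focal length in pixels is half the picture's height over the tangent of half this angle, whatever the lens; pixels are square), "cx", "cy" (the principal point, pixels), "rvec" (rotation vector, rad) and "tvec" (3), from world to camera coordinates, as OpenCV has them. Camera axes: x right, y down, z forward; pixel columns grow to the right and rows downward; lengths in mm; the calibration is good to about 2 mm. A picture is of the moment at which its call begins. There is no depth.
- manip.sign_off(): hands the job in, once; it reports no verdict.
The state is a dict: "clock": time; "joints": joint angles; "qd": joint speeds; "effort": joint torques, N m; "eef_pos": TCP position; "eef_rot": TCP orientation; "wrist_force": force on the tool from outside, world axes, zero at the start; "moment": the same for the moment, N m; "finger_gap": finger opening in mm.
Only numpy, scipy, OpenCV 4.12 (cv2) and the standard library are available. Lean on these libraries where they do the work, as an engineer would, in place of code of your own. Each camera call takes 0.05 s, during which the arm holds its last target.

## Working session

There is one attempt and no reset: what is moved stays moved. The work goes in short steps, Python scripts to look and compute and a tool call to move; the robot and the scene stay as the last step left them, time stands still between calls to the robot, and variables do not carry over. Pictures are saved under pics/ and viewed, and the job is handed in when it is done.

Besides the shell and the picture viewer there is one more tool, called after "Call:" as name([rows], argument=value, ...), one row to a line, values as JSON. jog_arm: Moves the arm, as the interface text tells. Its arguments: {"type":"object","properties":{"commands":{"type":"array","items":{"type":"array","items":{"type":"number"}}},"grip_force":{"type":"number"}},"required":["commands"]}

```bash
mkdir -p pics; ls; cat > h.py <<'E'
import numpy as np, cv2
from cell import manip, camera
def cam(name,fn=None):
    c=camera(name)
    if fn: cv2.imwrite('pics/'+fn+'.png',c['pixels'])
    return c
def K(c):
    f=c['pixels'].shape[0]/2/np.tan(np.radians(c['vertical_fov'])/2)
    return np.array([[f,0,c['cx']],[0,f,c['cy']],[0,0,1]])
def ray(c,uv):
    R,_=cv2.Rodrigues(np.array(c['rvec'],float)); t=np.array(c['tvec'],float).reshape(3)
    o=-R.T@t
    d=R.T@np.linalg.inv(K(c))@np.array([uv[0],uv[1],1.])
    return o,d
def onz(c,uv,z):
    o,d=ray(c,uv); return o+d*(z-o[2])/d[2]
def proj(c,P):
    P=np.array(P,float).reshape(-1,3)
    return cv2.projectPoints(P,np.array(c['rvec'],float),np.array(c['tvec'],float),K(c),None)[0].reshape(-1,2)
E
python3 - <<'E'
from h import *
print(manip.read_state())
for n in ['scene','side','wrist']:
    c=cam(n,n+'0'); print(n,{k:v for k,v in c.items() if k!='pixels'}, ray(c,(256,192)))
E
```

```text
pics
{'clock': 0.0, 'joints': array([-6.66289333e-02,  3.00508915e-01,  1.52160481e+00,  7.03856732e-06,
        1.32070388e+00, -6.65773950e-02]), 'qd': array([-4.61675428e-04,  6.12735181e-04,  3.63034555e-04, -1.79994231e-03,
        1.69555273e-03,  2.64026716e-05]), 'effort': array([-1.53750298e-03, -5.31805658e+01, -3.52735734e+01,  7.07558286e-02,
        2.43994006e-02, -4.79655944e-05]), 'eef_pos': array([5.49687675e+02, 4.05427077e-03, 1.74055577e+02]), 'eef_rot': array([-3.14037087e+00, -8.82963501e-05,  1.57074299e+00]), 'wrist_force': array([ 0.01774678, -0.2094099 , -0.86345552]), 'moment': array([0.01600344, 0.00738423, 0.04849462]), 'finger_gap': 94.05912318550429}
scene {'vertical_fov': 43.59772988540255, 'cx': 255.82121487124485, 'cy': 190.15220344592223, 'rvec': array([ 2.37255706,  0.59725079, -0.19674492]), 'tvec': array([-506.82927564, -156.94878755, 1454.26786692])} (array([ 929.57511801, -709.09449057, 1014.63243037]), array([-0.28999178,  0.57616119, -0.76417145]))
side {'vertical_fov': 53.35246607006987, 'cx': 248.89567919201264, 'cy': 187.83589138696883, 'rvec': array([ 0.38386464, -2.70441466,  1.30409437]), 'tvec': array([ 531.24700132,  155.21335248, 1065.17151263])} (array([313.1547375, 855.2972882, 781.8603275]), array([ 0.19140954, -0.7514402 , -0.63179457]))
wrist {'vertical_fov': 68.66904188652009, 'cx': 256.0068080242645, 'cy': 193.38806100977544, 'rvec': array([-2.86252825e+00,  1.26895980e-05,  1.17896832e-03]), 'tvec': array([-549.97000136,  -29.44518599,  392.17925705])} (array([550.29018091,  79.6549353 , 384.67440663]), array([-8.33749405e-04, -2.70709129e-01, -9.62673494e-01]))
```

View pics/scene0.png

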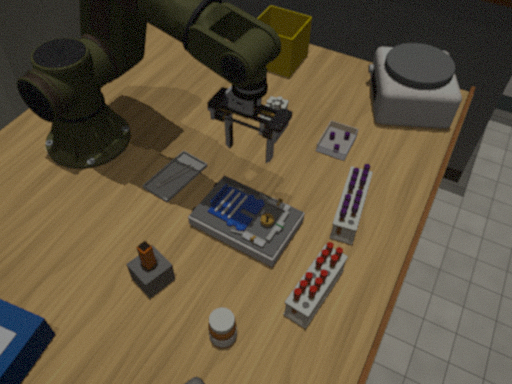

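View pics/side0.png

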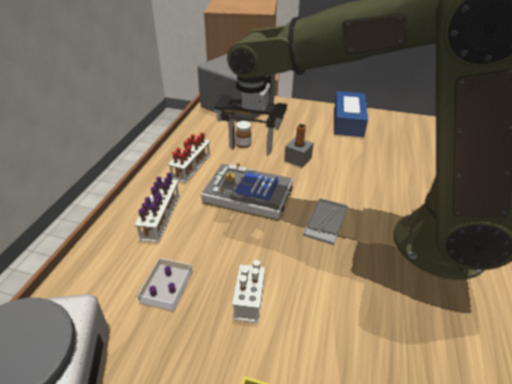

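View pics/wrist0.png

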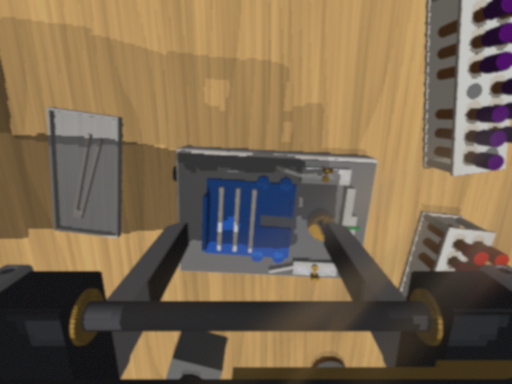

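```bash
python3 - <<'E'
import cv2
w=cv2.imread('pics/wrist0.png')[130:290,160:390]; cv2.imwrite('pics/w0z.png',cv2.resize(w,None,fx=3.4,fy=3.4,interpolation=3))
w=cv2.imread('pics/scene0.png')[170:300,120:310]; cv2.imwrite('pics/s0z.png',cv2.resize(w,None,fx=4,fy=4,interpolation=3))
w=cv2.imread('pics/side0.png')[110:230,190:350]; cv2.imwrite('pics/d0z.png',cv2.resize(w,None,fx=5,fy=5,interpolation=3))
E
```

```text
(no output)
```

View pics/w0z.png

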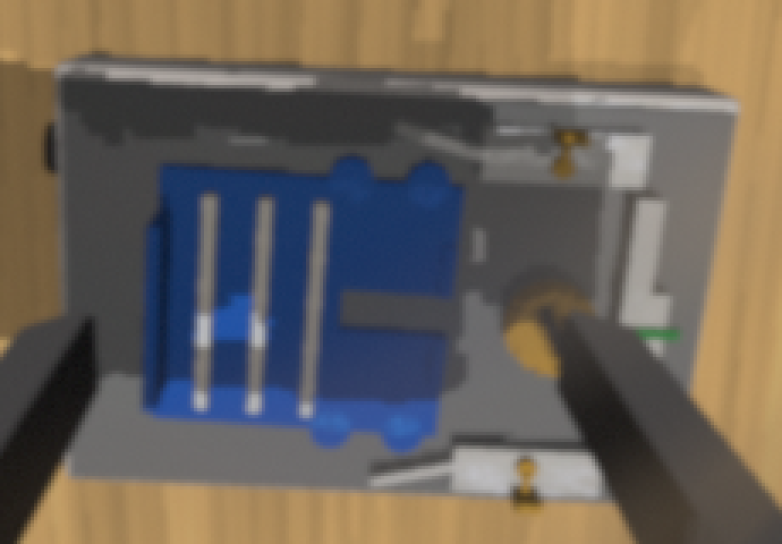

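View pics/s0z.png

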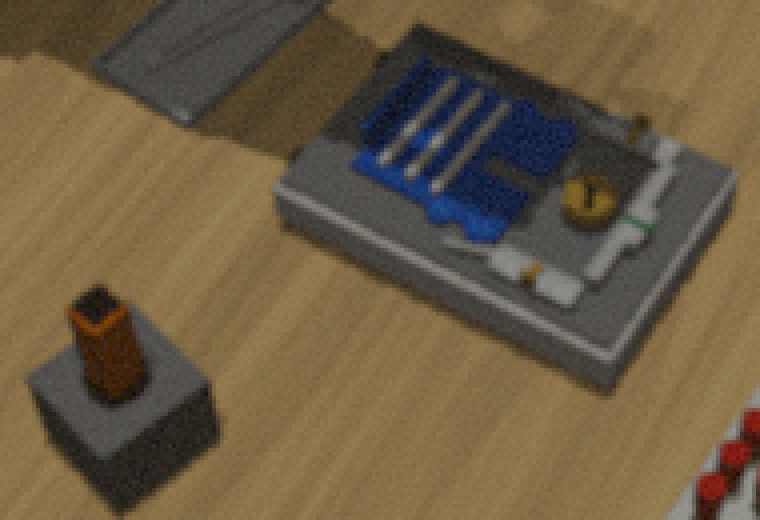

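View pics/d0z.png

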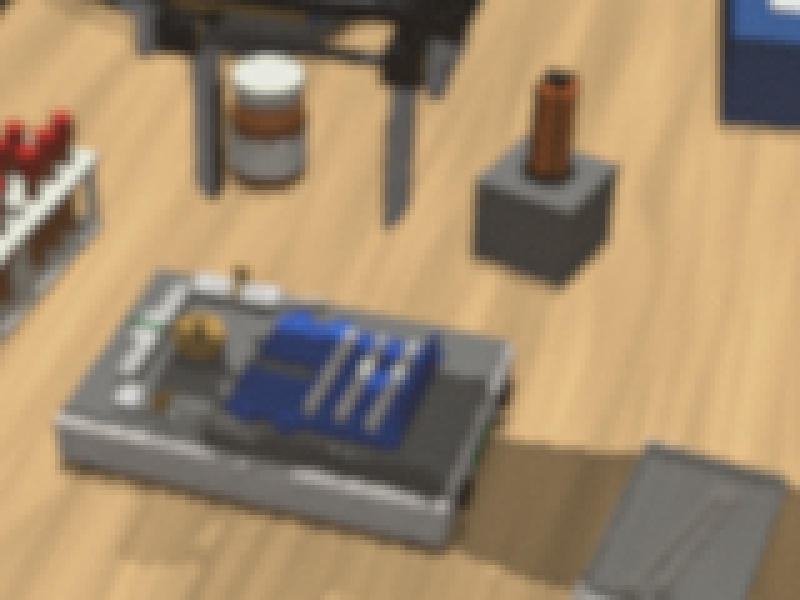

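```bash
python3 - <<'E'
from h import *
import numpy as np
c={n:cam(n) for n in ['scene','side','wrist']}
Z={'wrist':(3.4,160,130),'scene':(4,120,170),'side':(5,190,110)}
def u(n,p): s,x,y=Z[n]; return ((p[0]+.5)/s+x-.5,(p[1]+.5)/s+y-.5)
def show(n,lab,p,z): print(n,lab,onz(c[n],u(n,p),z).round(1))
for l,p in dict(TL=(62,65),TR=(738,100),BL=(70,475)).items(): show('wrist','deck'+l,p,45)
for l,p in dict(back=(420,26),right=(737,178),bot=(605,360),left=(278,190)).items(): show('scene','deck'+l,p,45)
for l,p in dict(a=(158,272),b=(512,342),c=(448,518),d=(60,420)).items(): show('side','deck'+l,p,45)
show('wrist','tabtop0',(150,222),75); show('wrist','tabtop1',(146,408),75)
show('wrist','plateTL',(162,166),50);show('wrist','plateTR',(463,184),50);show('wrist','plateBR',(438,432),50)
show('wrist','ribs',(208,196),52);show('wrist','ribs',(200,408),52);show('wrist','r3',(322,203),52);show('wrist','r3b',(305,414),52)
show('scene','screw',(590,197),70); show('side','screw',(200,332),70); show('wrist','screw',(547,325),70)
show('scene','slota',(583,186),70);show('scene','slotb',(594,208),70)
show('scene','green',(638,222),59); show('side','green',(150,325),59);show('wrist','green',(655,333),59)
show('scene','drvtop',(98,302),141); show('side','drvtop',(557,80),141)
for l,p in dict(l=(68,308),t=(98,287),r=(130,305),b=(100,325)).items(): show('scene','drvtop'+l,p,139)
for l,p in dict(l=(28,380),t=(125,305),r=(212,382),b=(105,458)).items(): show('scene','stand'+l,p,65)
E
```

```text
wrist deckTL [456.2  38.1  45. ]
wrist deckTR [696.9  25.6  45. ]
wrist deckBL [ 446.9 -125.5   45. ]
scene deckback [460.5  30.9  45. ]
scene deckright [703.2  15.4  45. ]
scene deckbot [ 690.2 -145.9   45. ]
scene deckleft [ 452.4 -132.5   45. ]
side decka [ 687.1 -131.5   45. ]
side deckb [ 444.4 -122.2   45. ]
side deckc [447.7  52.7  45. ]
side deckd [692.6  33.   45. ]
wrist tabtop0 [490.2 -11.   75. ]
wrist tabtop1 [485.2 -80.4  75. ]
wrist plateTL [490.7   2.6  50. ]
wrist plateTR [599.1  -4.   50. ]
wrist plateBR [ 593.2 -103.6   50. ]
wrist ribs [507.1  -8.   52. ]
wrist ribs [501.1 -92.2  52. ]
wrist r3 [548.2 -10.6  52. ]
wrist r3b [541.5 -94.8  52. ]
scene screw [635.6 -60.2  70. ]
side screw [628.1 -44.1  70. ]
wrist screw [627.9 -50.5  70. ]
scene slota [627.9 -54.7  70. ]
scene slotb [641.5 -66.5  70. ]
scene green [666.8 -55.6  59. ]
side green [665.6 -56.1  59. ]
wrist green [670.5 -58.2  59. ]
scene drvtop [ 455.8 -300.1  141. ]
side drvtop [ 454.1 -293.7  141. ]
scene drvtopl [ 442.9 -310.   139. ]
scene drvtopt [ 448.9 -291.2  139. ]
scene drvtopr [ 471.1 -292.5  139. ]
scene drvtopb [ 464.6 -310.6  139. ]
scene standl [ 411.6 -326.7   65. ]
scene standt [ 429.8 -258.6   65. ]
scene standr [ 504.4 -277.9   65. ]
scene standb [ 480.  -346.6   65. ]
```

Call:
jog_arm([
  [-0.01, -0.005, 0, 0, 0, -0.085, 0.32],
  [-0.02, -0.01, 0, 0, 0, -0.17, 0.32],
  [-0.03, -0.015, 0, 0, 0, -0.26, 0.32],
  [-0.04, -0.02, 0, 0, 0, -0.345, 0.32],
  [-0.05, -0.025, 0, 0, 0, -0.43, 0.32],
  [-0.06, -0.03, 0, 0, 0, -0.52, 0.32],
  [-0.07, -0.035, 0, 0, 0, -0.605, 0.32],
  [-0.085, -0.04, 0, 0, 0, -0.69, 0.32],
  [-0.095, -0.045, 0, 0, 0, -0.778, 0.32],
  [-0.095, -0.045, 0, 0, 0, -0.778, 0.32],
], grip_force=40)

```text
clock: 1.55
eef_pos: [454.8, -45.2, 174.8]
eef_rot: [3.142, -0.0, -0.058]
wrist_force: [0.3, 0.6, 0.2]
finger_gap: 29.9
```

```bash
python3 - <<'E'
from h import *
s=manip.read_state(); print(s['eef_pos'],s['eef_rot'],s['finger_gap'],s['wrist_force'],s['joints'])
for n in ['wrist','scene']:
    c=cam(n,n+'1'); print(ray(c,(256,192)))
w=cv2.imread('pics/wrist1.png'); cv2.imwrite('pics/w1z.png',cv2.resize(w,(768,576),interpolation=3))
E
```

```text
[454.80404387 -45.17448413 174.84014789] [ 3.14153205e+00 -3.60088022e-04 -5.79838939e-02] 29.87406854303517 [0.25581491 0.58677806 0.21214696] [-1.79157613e-01  9.07324410e-02  1.77060141e+00 -1.73642746e-05
  1.27989403e+00  1.44962760e+00]
(array([535.03137477, -50.25610278, 385.38048311]), array([-0.26889789,  0.0147906 , -0.96306778]))
(array([ 929.57511801, -709.09449057, 1014.63243037]), array([-0.28999178,  0.57616119, -0.76417145]))
```

View pics/w1z.png

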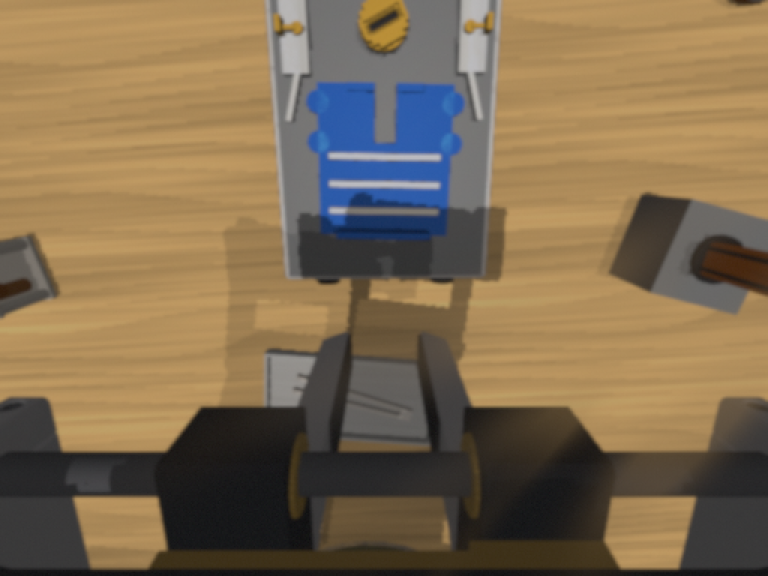

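```bash
python3 - <<'E'
from h import *
c=cam('wrist')
def show(l,p,z): print(l,onz(c,((p[0]+.5)/1.5-.5,(p[1]+.5)/1.5-.5),z).round(1))
show('deckBL',(287,277),45);show('deckBR',(485,275),45);show('deckTLedge',(268,0),45);show('TRedge',(499,0),45)
show('railL top',(283,72),54.5);show('railL in',(308,72),54.5);show('railR in',(460,70),54.5);show('railR out',(484,72),54.5)
show('clipL',(298,28),56);show('clipR',(470,25),56)
show('screw',(384,25),66);show('sL',(359,25),66);show('sR',(410,22),66);show('sB',(384,52),66)
show('slota',(366,25),66);show('slotb',(402,12),66)
hsv=cv2.cvtColor(c['pixels'],cv2.COLOR_BGR2HSV)
m=cv2.inRange(hsv,(100,120,60),(125,255,255))
n,l,s,ce=cv2.connectedComponentsWithStats(m); i=1+np.argmax(s[1:,4]); print(s[i],ce[i])
for l_,p in dict(earL0=(317,101),earL1=(318,142),earR0=(453,103),earR1=(451,145)).items(): show(l_,p,50)
for l_,p in dict(r1l=(330,156),r1r=(441,158),r3l=(330,211),r3r=(440,212)).items(): show(l_,p,52)
show('frontL',(319,83),50);show('frontR',(453,86),50);show('tabL',(320,236),75);show('tabR',(446,236),75)
for l_,p in dict(a=(691,200),b=(652,290),c=(738,313)).items(): show('stand'+l_,p,65)
E
```

```text
deckBL [454.6  35.4  45. ]
deckBR [ 447.3 -129.    45. ]
deckTLedge [654.6  25.1  45. ]
TRedge [ 645.8 -136.7   45. ]
railL top [606.4  18.2  54.5]
railL in [6.055e+02 4.000e-01 5.450e+01]
railR in [ 600.9 -107.5   54.5]
railR out [ 598.7 -124.5   54.5]
clipL [632.9   4.2  56. ]
clipR [ 628.3 -114.2   56. ]
screw [628.6 -54.9  66. ]
sL [629.5 -38.3  66. ]
sR [629.4 -72.3  66. ]
sB [612.5 -54.   66. ]
slota [629.2 -42.9  66. ]
slotb [635.5 -67.2  66. ]
[ 206   55  104  106 7345] [256.66058543 104.74948945]
earL0 [586.9  -3.5  50. ]
earL1 [558.6  -1.4  50. ]
earR0 [ 580.1 -103.    50. ]
earR1 [ 551.  -101.2   50. ]
r1l [548.   -9.8  52. ]
r1r [542.  -93.3  52. ]
r3l [507.2  -6.1  52. ]
r3r [501.8 -91.8  52. ]
frontL [598.8  -6.1  50. ]
frontR [ 591.5 -103.1   50. ]
tabL [ 4.914e+02 -1.000e-01  7.500e+01]
tabR [486.4 -93.   75. ]
standa [ 501.7 -277.    65. ]
standb [ 433.1 -256.3   65. ]
standc [ 409.9 -327.6   65. ]
```

```bash
python3 - <<'E'
import cv2
w=cv2.imread('pics/wrist1.png')[0:190,170:345]; cv2.imwrite('pics/w1y.png',cv2.resize(w,None,fx=3.1,fy=3.1,interpolation=3))
E
```

```text
(no output)
```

View pics/w1y.png

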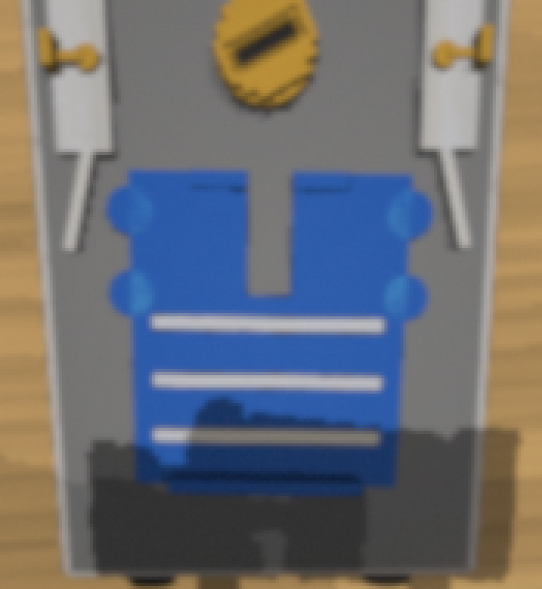

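Call:
jog_arm([
  [0.002, -0.001, -0.015, 0, 0, 0.006, 0.32],
  [0.004, -0.002, -0.035, 0, 0, 0.006, 0.32],
  [0.007, -0.002, -0.06, 0, 0, 0.006, 0.32],
  [0.007, -0.002, -0.085, 0, 0, 0.006, 0.32],
  [0.007, -0.002, -0.105, 0, 0, 0.006, 0.32],
  [0.007, -0.002, -0.115, 0, 0, 0.006, 0.32],
  [0.007, -0.002, -0.122, 0, 0, 0.006, 0.32],
  [0.01, -0.002, -0.122, 0, 0, 0.006, 0.32],
  [0.014, -0.002, -0.122, 0, 0, 0.006, 0.32],
  [0.018, -0.003, -0.122, 0, 0, 0.006, 0.32],
])

```text
clock: 2.95
eef_pos: [473.6, -48.1, 53.1]
eef_rot: [3.141, -0.001, -0.046]
wrist_force: [-0.2, 0.2, -0.4]
finger_gap: 30.0
```

```bash
python3 - <<'E'
from h import *
s=manip.read_state(); print(s['eef_pos'],s['eef_rot'],s['wrist_force'],s['moment'])
c=cam('wrist','wrist2')
w=c['pixels']; cv2.imwrite('pics/w2z.png',cv2.resize(w,(768,576),interpolation=3))
E
```

```text
[473.61620168 -48.06483307  53.1037773 ] [ 3.14147564e+00 -9.32206611e-04 -4.58667633e-02] [-0.16300229  0.23576557 -0.39412347] [ 0.05746446  0.11084349 -0.0058567 ]
```

View pics/w2z.png

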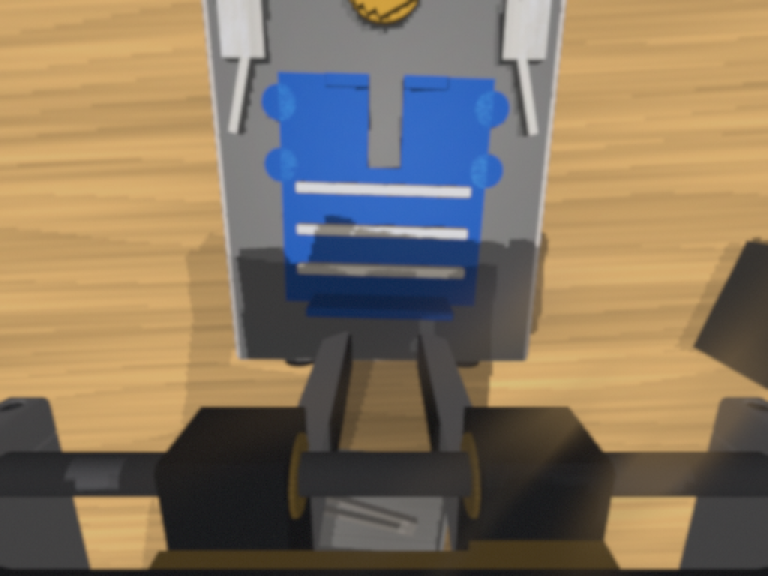

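Call:
jog_arm([
  [0.004, 0.001, 0, 0, 0, 0, 0.32],
  [0.008, 0.001, 0, 0, 0, 0, 0.32],
  [0.012, 0.0005, 0, 0, 0, 0, 0.32],
  [0.016, 0, 0, 0, 0, 0, 0.32],
  [0.02, 0, 0, 0, 0, 0, 0.32],
  [0.024, 0, 0, 0, 0, 0, 0.32],
  [0.028, 0, 0, 0, 0, 0, 0.32],
  [0.032, -0.0005, 0, 0, 0, 0, 0.32],
  [0.036, -0.0005, 0, 0, 0, 0, 0.32],
  [0.04, -0.001, 0, 0, 0, 0, 0.32],
])

```text
clock: 4.25
eef_pos: [513.3, -49.0, 52.7]
eef_rot: [-3.142, 0.0, -0.046]
wrist_force: [-0.2, -1.1, 0.7]
finger_gap: 30.3
```

```bash
python3 - <<'E'
from h import *
s=manip.read_state(); print(s['eef_pos'],s['eef_rot'],s['wrist_force'],s['moment'])
c=cam('wrist','wrist3')
w=c['pixels']; cv2.imwrite('pics/w3z.png',cv2.resize(w,(768,576),interpolation=3))
E
```

```text
[513.25780611 -48.98261823  52.65609539] [-3.14157120e+00  1.13060677e-05 -4.60372944e-02] [-0.18397143 -1.13470112  0.69996219] [ 0.0747861   0.11553238 -0.01820919]
```

View pics/w3z.png

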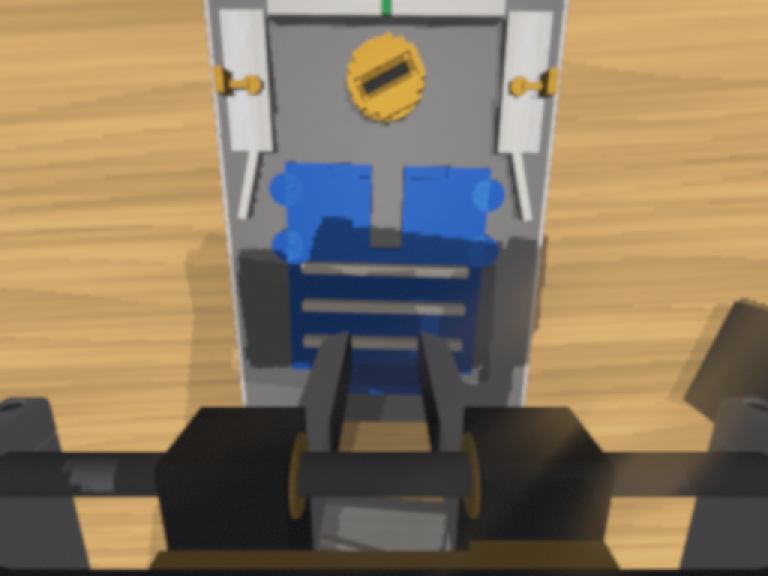

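Call:
jog_arm([
  [0.003, 0, 0, 0, 0, 0, 0.32],
  [0.006, -0.0005, 0, 0, 0, 0, 0.32],
  [0.009, -0.0005, 0, 0, 0, 0, 0.32],
  [0.012, -0.0005, 0, 0, 0, 0, 0.32],
  [0.014, -0.0005, 0, 0, 0, 0, 0.32],
  [0.016, -0.001, 0, 0, 0, 0, 0.32],
  [0.018, -0.001, 0, 0, 0, 0, 0.32],
  [0.02, -0.001, 0, 0, 0, 0, 0.32],
  [0.021, -0.001, 0, 0, 0, 0, 0.32],
  [0.022, -0.001, 0, 0, 0, 0, 0.32],
])

```text
clock: 5.55
eef_pos: [535.0, -50.0, 52.6]
eef_rot: [-3.142, 0.0, -0.046]
wrist_force: [-0.2, 0.8, 0.8]
finger_gap: 29.9
```

```bash
python3 - <<'E'
from h import *
s=manip.read_state(); print(s['eef_pos'],s['eef_rot'],s['wrist_force'],s['moment'])
c=cam('wrist','wrist4')
w=c['pixels']; cv2.imwrite('pics/w4z.png',cv2.resize(w,(768,576),interpolation=3))
E
```

```text
[535.03080477 -49.9905052   52.63236092] [-3.14155740e+00  3.72486184e-05 -4.61007791e-02] [-0.2360902   0.75150389  0.83924609] [0.11817447 0.07847618 0.04471957]
```

View pics/w4z.png

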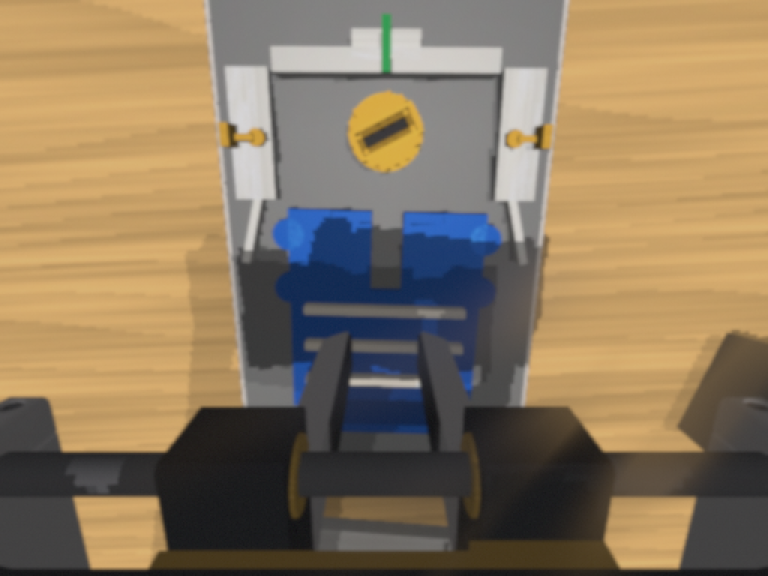

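```bash
python3 - <<'E'
from h import *
a=cam('scene','scene4')['pixels'][100:300,120:320]; b=cam('side','side4')['pixels'][60:260,150:350]
cv2.imwrite('pics/ss4.png',cv2.resize(np.hstack([a,b]),(800,400),interpolation=3))
E
```

```text
(no output)
```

View pics/ss4.png

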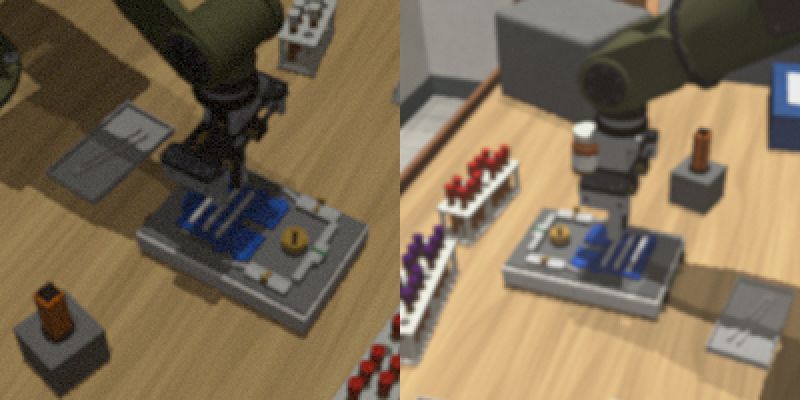

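```bash
python3 - <<'E'
from h import *
c=cam('wrist','wrist4b')
def show(l,p,z): print(l,onz(c,((p[0]+.5)/1.5-.5,(p[1]+.5)/1.5-.5),z).round(1))
show('frontL',(290,210),50);show('frontR',(487,214),50)
show('railL',(250,200),54.5);show('railR',(520,202),54.5)
show('screw',(386,132),66);show('clipL',(255,137),56);show('clipR',(518,138),56)
show('stop',(386,73),59);show('rib3l',(302,308),52);show('rib3r',(466,314),52)
print(proj(c,[[535,-50,52.6],[535,-35,52.6],[535,-50,72]])*1.5)
w=c['pixels'][100:300,150:350]; cv2.imwrite('pics/w4y.png',cv2.resize(w,(600,600),interpolation=3))
E
```

```text
frontL [598.4  -6.5  50. ]
frontR [ 591.8 -104.7   50. ]
railL [604.4  11.3  54.5]
railR [ 597.4 -119.5   54.5]
screw [631.3 -55.8  66. ]
clipL [632.8   4.8  56. ]
clipR [ 626.7 -116.9   56. ]
stop [656.2 -57.   59. ]
rib3l [547.5  -7.8  52. ]
rib3r [540.1 -94.2  52. ]
[[382.87195235 326.86268632]
 [354.75842176 328.09005752]
 [382.80393591 341.09815962]]
```

View pics/w4y.png

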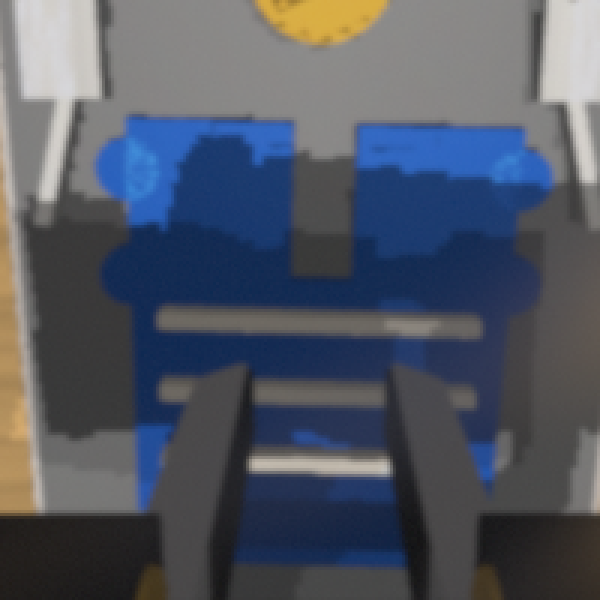

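```bash
python3 - <<'E'
from h import *
c=cam('scene'); d=cam('side'); 
for z in (165,175,195,215): print(z,proj(c,[[503,0,z],[597,0,z]]).round(0).tolist(),proj(d,[[503,0,z],[597,0,z]]).round(0).tolist())
for n,b in(('scene0',(200,80,300,180)),('side0',(200,90,300,190))):
    w=cv2.imread('pics/%s.png'%n)[b[1]:b[3],b[0]:b[2]]; cv2.imwrite('pics/%sf.png'%n,cv2.resize(w,(500,500),interpolation=3))
a=cv2.imread('pics/scene0f.png');b=cv2.imread('pics/side0f.png'); cv2.imwrite('pics/f0.png',cv2.resize(np.hstack([a,b]),(800,400)))
E
```

```text
165 [[232.0, 158.0], [266.0, 171.0]] [[266.0, 165.0], [234.0, 160.0]]
175 [[232.0, 155.0], [266.0, 169.0]] [[266.0, 163.0], [234.0, 157.0]]
195 [[231.0, 149.0], [266.0, 163.0]] [[267.0, 157.0], [234.0, 151.0]]
215 [[231.0, 143.0], [266.0, 157.0]] [[267.0, 150.0], [234.0, 145.0]]
```

View pics/f0.png

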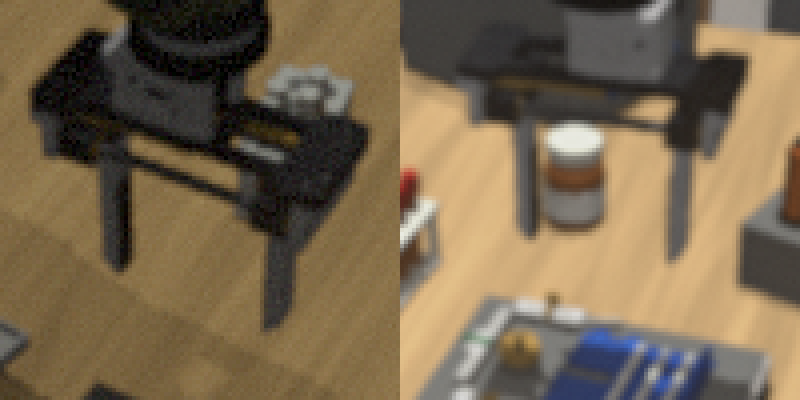

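Call:
jog_arm([
  [-0.01, 0, 0.003, 0, 0, 0, 0.32],
  [-0.025, 0.001, 0.005, 0, 0, 0, 0.32],
  [-0.045, 0.002, 0.005, 0, 0, 0, 0.32],
  [-0.06, 0.003, 0.005, 0, 0, 0, 0.32],
  [-0.07, 0.004, 0.005, 0, 0, 0, 0.32],
  [-0.075, 0.004, 0, 0, 0, 0, 0.32],
  [-0.075, 0.004, -0.005, 0, 0, 0, 0.32],
  [-0.075, 0.004, -0.01, 0, 0, 0, 0.32],
  [-0.075, 0.004, -0.014, 0, 0, 0, 0.32],
  [-0.075, 0.004, -0.016, 0, 0, 0, 0.32],
])

```text
clock: 7.1
eef_pos: [460.0, -46.0, 36.2]
eef_rot: [-3.142, 0.0, -0.046]
wrist_force: [-0.5, -0.9, -0.2]
finger_gap: 29.8
```

```bash
python3 - <<'E'
from h import *
s=manip.read_state(); print(s['eef_pos'],s['eef_rot'],s['wrist_force'],s['moment'])
a=cam('scene','scene5')['pixels'][130:250,160:280]; b=cam('side','side5')['pixels'][130:250,210:330]
cv2.imwrite('pics/ss5.png',cv2.resize(np.hstack([a,b]),(800,400),interpolation=3))
c=cam('wrist','wrist5')
w=c['pixels']; cv2.imwrite('pics/w5z.png',cv2.resize(w,(768,576),interpolation=3))
E
```

```text
[459.97747503 -45.99319324  36.23180785] [-3.14152445e+00  4.94748097e-04 -4.60352763e-02] [-0.53640324 -0.89237775 -0.16823093] [0.00630457 0.10654271 0.01843825]
```

View pics/ss5.png

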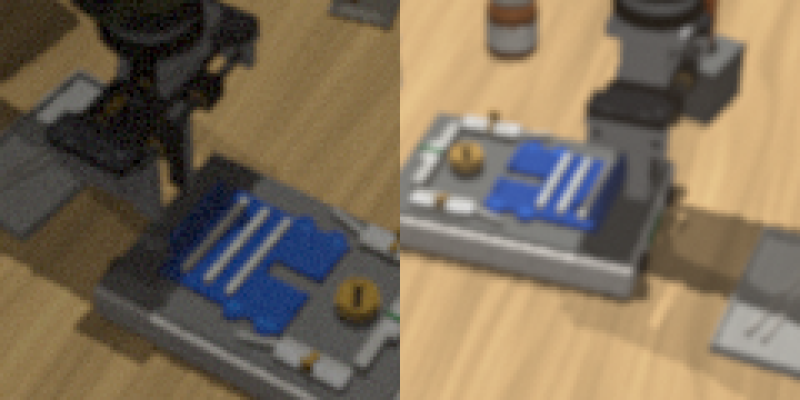

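View pics/w5z.png

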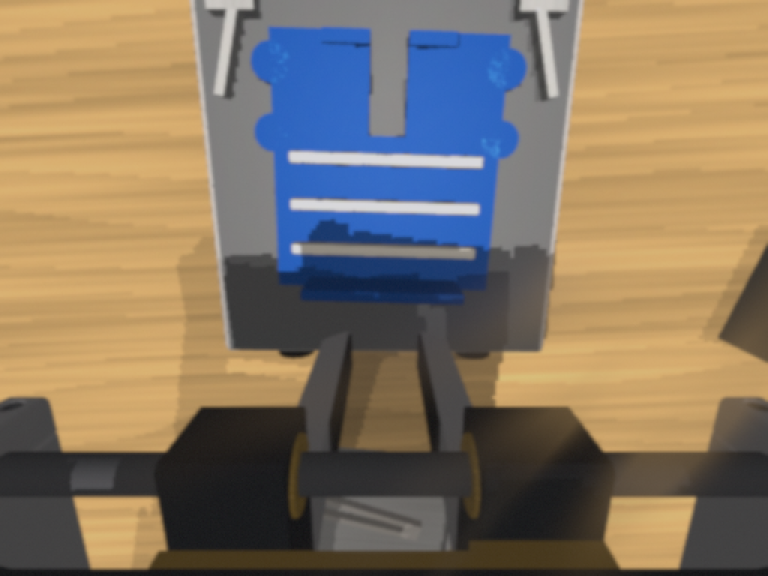

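```bash
python3 - <<'E'
from h import *
c=cam('scene'); d=cam('side');
for z in (36,50,60,70,80): print(z,proj(c,[[460,-68,z],[460,-24,z]]).round(1).tolist(),proj(d,[[460,-24,z],[468,-24,z]]).round(1).tolist())
a=c['pixels'][150:210,180:240]; b=d['pixels'][150:210,255:315]
cv2.imwrite('pics/ss5b.png',cv2.resize(np.hstack([a,b]),(800,400),interpolation=3))
E
```

```text
36 [[205.4, 203.0], [214.2, 191.7]] [[280.5, 198.2], [278.0, 197.8]]
50 [[205.1, 199.6], [213.9, 188.3]] [[280.8, 194.7], [278.2, 194.2]]
60 [[204.8, 197.2], [213.7, 185.8]] [[281.0, 192.1], [278.4, 191.6]]
70 [[204.6, 194.7], [213.5, 183.3]] [[281.2, 189.5], [278.6, 189.0]]
80 [[204.3, 192.2], [213.3, 180.8]] [[281.4, 186.9], [278.8, 186.4]]
```

View pics/ss5b.png

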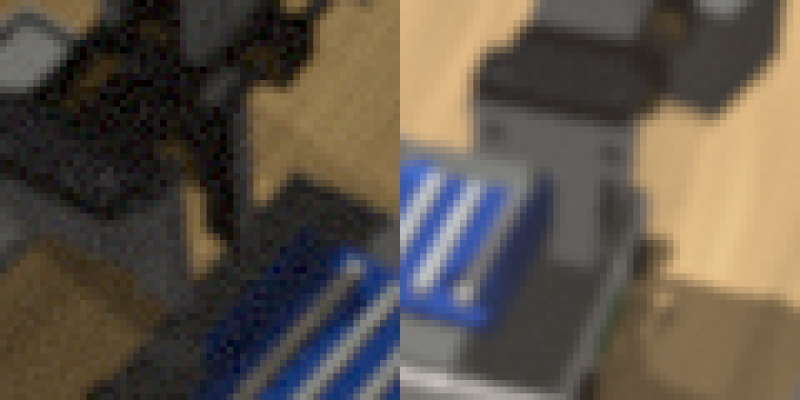

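Call:
jog_arm([
  [0, 0, -0.002, 0, 0, 0, 0.32],
  [0, 0, -0.004, 0, 0, 0, 0.32],
  [0.003, 0, -0.004, 0, 0, 0, 0.32],
  [0.006, 0, -0.004, 0, 0, 0, 0.32],
  [0.009, -0.0005, -0.004, 0, 0, 0, 0.32],
  [0.012, -0.0005, -0.004, 0, 0, 0, 0.32],
  [0.015, -0.0005, -0.004, 0, 0, 0, 0.32],
  [0.018, -0.001, -0.004, 0, 0, 0, 0.32],
  [0.021, -0.001, -0.004, 0, 0, 0, 0.32],
  [0.024, -0.001, -0.004, 0, 0, 0, 0.32],
])

```text
clock: 8.6
eef_pos: [484.1, -47.0, 32.6]
eef_rot: [-3.142, 0.0, -0.046]
wrist_force: [-3.1, -0.3, 0.8]
finger_gap: 30.5
```

```bash
python3 - <<'E'
from h import *
s=manip.read_state(); print(s['eef_pos'],s['eef_rot'],s['wrist_force'],s['moment'])
c=cam('wrist','wrist6')
w=c['pixels']; cv2.imwrite('pics/w6z.png',cv2.resize(w,(768,576),interpolation=3))
E
```

```text
[484.0957709  -47.0239354   32.62568401] [-3.14158596e+00  2.08427602e-04 -4.61121500e-02] [-3.12470438 -0.27131167  0.80736511] [0.02379409 0.4084273  0.01539929]
```

View pics/w6z.png

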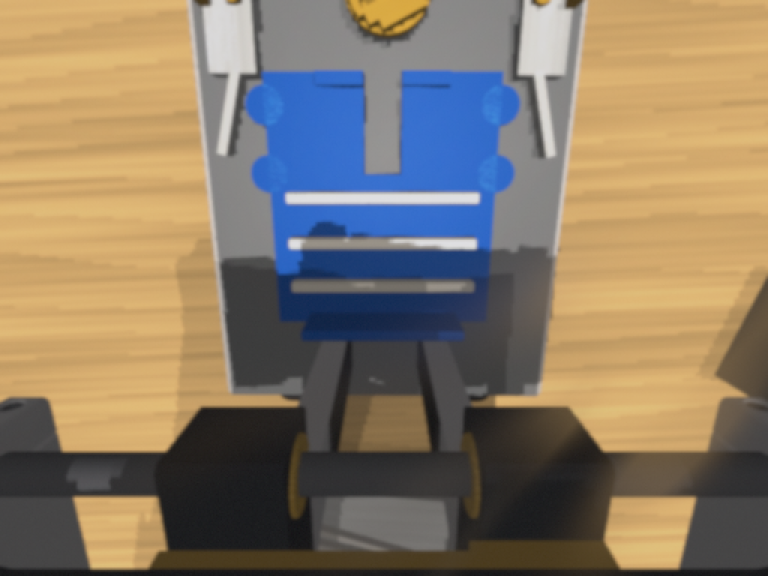

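Call:
jog_arm([
  [0.004, 0, 0, 0, 0, 0, 0.32],
  [0.008, -0.0005, 0, 0, 0, 0, 0.32],
  [0.012, -0.0005, 0, 0, 0, 0, 0.32],
  [0.016, -0.0005, 0, 0, 0, 0, 0.32],
  [0.02, -0.001, 0, 0, 0, 0, 0.32],
  [0.024, -0.001, 0, 0, 0, 0, 0.32],
  [0.028, -0.001, 0, 0, 0, 0, 0.32],
  [0.031, -0.0015, 0, 0, 0, 0, 0.32],
  [0.034, -0.0015, 0, 0, 0, 0, 0.32],
  [0.036, -0.002, 0, 0, 0, 0, 0.32],
])

```text
clock: 9.9
eef_pos: [519.5, -49.0, 32.6]
eef_rot: [3.142, 0.002, -0.046]
wrist_force: [-6.1, -1.1, 3.2]
finger_gap: 30.2
```

```bash
python3 - <<'E'
from h import *
s=manip.read_state(); print(s['eef_pos'],s['eef_rot'],s['wrist_force'],s['moment'])
c=cam('wrist','wrist7')
w=c['pixels']; cv2.imwrite('pics/w7z.png',cv2.resize(w,(768,576),interpolation=3))
E
```

```text
[519.46753307 -49.0494917   32.6265606 ] [ 3.14154525e+00  1.71212062e-03 -4.59995024e-02] [-6.07375733 -1.08497398  3.24533683] [-0.03106096  1.33816817 -0.08530171]
```

View pics/w7z.png

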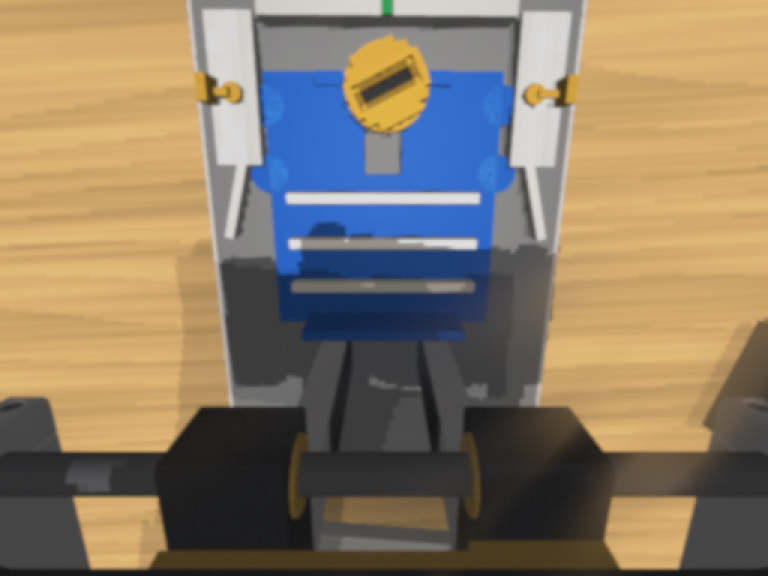

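Call:
jog_arm([
  [0.002, 0, 0, 0, 0, 0, 0.32],
  [0.004, 0, 0, 0, 0, 0, 0.32],
  [0.006, 0, 0, 0, 0, 0, 0.32],
  [0.008, -0.0005, 0, 0, 0, 0, 0.32],
  [0.01, -0.0005, 0, 0, 0, 0, 0.32],
  [0.012, -0.0005, 0, 0, 0, 0, 0.32],
  [0.014, -0.0005, 0, 0, 0, 0, 0.32],
  [0.015, -0.0005, 0, 0, 0, 0, 0.32],
  [0.016, -0.0005, 0, 0, 0, 0, 0.32],
  [0.017, -0.0005, 0, 0, 0, 0, 0.32],
])

```text
clock: 11.2
eef_pos: [536.8, -49.5, 32.6]
eef_rot: [-3.142, 0.001, -0.046]
wrist_force: [-8.1, -1.6, 5.7]
finger_gap: 30.2
```

```bash
python3 - <<'E'
from h import *
s=manip.read_state(); print(s['eef_pos'],s['eef_rot'],s['wrist_force'],s['moment'])
c=cam('wrist','wrist8')
w=c['pixels']; cv2.imwrite('pics/w8z.png',cv2.resize(w,(768,576),interpolation=3))
E
```

```text
[536.75237407 -49.48046691  32.63238957] [-3.14156267e+00  7.39282418e-04 -4.61183575e-02] [-8.06041819 -1.56441888  5.65745701] [-0.17928999  1.64938573 -0.09909199]
```

View pics/w8z.png

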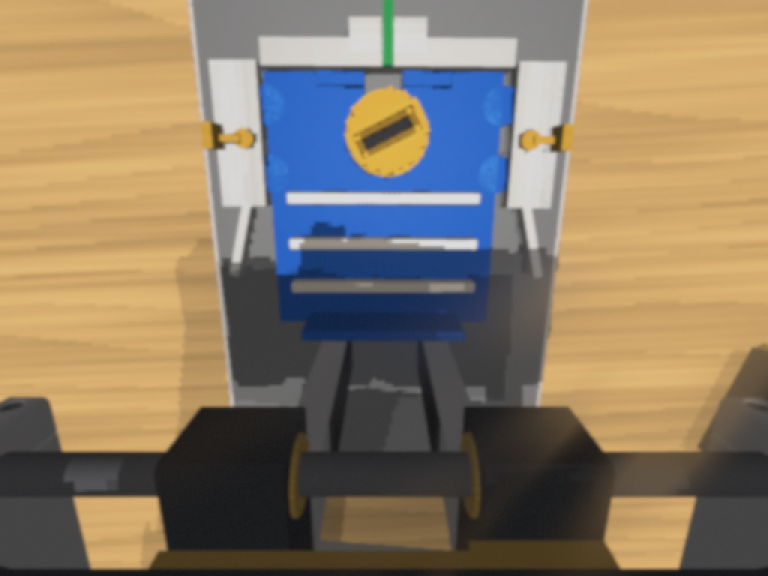

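Call:
jog_arm([
  [0.0005, 0, 0, 0, 0, 0, 0.32],
  [0.001, 0, 0, 0, 0, 0, 0.32],
  [0.0015, 0, 0, 0, 0, 0, 0.32],
  [0.002, 0, 0, 0, 0, 0, 0.32],
  [0.002, 0, 0, 0, 0, 0, 0.32],
  [0.0025, 0, 0, 0, 0, 0, 0.32],
  [0.0025, 0, 0, 0, 0, 0, 0.32],
  [0.0025, 0, 0, 0, 0, 0, 0.32],
  [0.003, 0, 0, 0, 0, 0, 0.32],
  [0.003, 0, 0, 0, 0, 0, 0.32],
])

```text
clock: 12.5
eef_pos: [536.8, -49.4, 32.6]
eef_rot: [-3.141, 0.008, -0.046]
wrist_force: [-27.0, -0.5, 19.4]
finger_gap: 30.4
```

```bash
python3 - <<'E'
from h import *
s=manip.read_state(); print(s['eef_pos'],s['eef_rot'],s['wrist_force'],s['moment'])
c=cam('wrist','wrist9')
w=c['pixels'][0:150,110:410]; cv2.imwrite('pics/w9z.png',cv2.resize(w,None,fx=2.6,fy=2.6,interpolation=3))
E
```

```text
[536.75400288 -49.36834263  32.62035029] [-3.14144136  0.00776699 -0.04609142] [-27.02068708  -0.50091589  19.38879845] [-0.11368535  5.23584531 -0.20784423]
```

View pics/w9z.png

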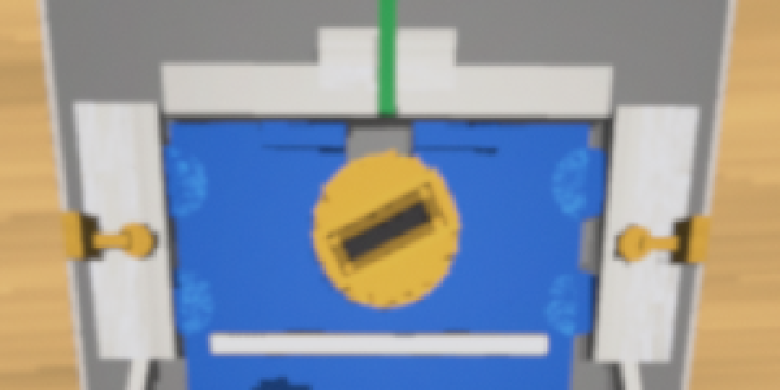

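```bash
python3 - <<'E'
from h import *
c=cam('wrist')
def P(p,z): return onz(c,((p[0]+.5)/2.6-.5+110,(p[1]+.5)/2.6-.5),z)
a=P((337,256),65);b=P((438,203),65);print(a,b,np.arctan2(*(b-a)[1::-1]),(a+b)/2)
a=P((345,251),65);b=P((431,207),65);print(np.arctan2(*(b-a)[1::-1]),(a+b)/2)
print('head',P((314,229),65),P((459,229),65),P((386,152),65),P((386,306),65))
print('stop',P((165,115),59),P((611,118),59),'green',P((387,118),59),P((387,5),59))
print('clip',P((140,239),52),P((634,242),52))
print('front', P((172,122),50),P((600,124),50))
E
```

```text
[626.45716079 -44.1155987   65.        ] [636.72970839 -67.6164743   65.        ] -1.1587104230996086 [631.59343459 -55.8660365   65.        ]
-1.168729299132679 [631.71043705 -56.01752611  65.        ]
head [632.52290364 -39.24560042  65.        ] [630.9967982  -72.26694656  65.        ] [647.77994076 -56.34773162  65.        ] [614.83203206 -54.89427913  65.        ]
stop [658.70575238  -6.81826208  59.        ] [ 653.44049179 -107.68605781   59.        ] green [655.77922821 -56.97589536  59.        ] [677.98800658 -57.94702432  59.        ]
clip [633.20515881   4.64262976  52.        ] [ 626.90640776 -116.5713969    52.        ]
front [659.09488672  -5.99199839  50.        ] [ 653.96938815 -107.77376265   50.        ]
```

Call:
jog_arm([
  [-0.005, 0, 0, 0, 0, 0, 0.32],
  [-0.012, 0, 0, 0, 0, 0, 0.32],
  [-0.022, 0, 0.01, 0, 0, 0, 0.32],
  [-0.03, -0.005, 0.04, 0, 0, 0, 0.4],
  [-0.04, -0.02, 0.08, 0, 0, 0, 0.5],
  [-0.05, -0.05, 0.12, 0, 0, 0, 0.6],
  [-0.06, -0.09, 0.15, 0, 0, 0, 0.7],
  [-0.075, -0.13, 0.17, 0, 0, 0, 0.7],
  [-0.085, -0.165, 0.175, 0, 0, 0, 0.7],
  [-0.09, -0.19, 0.175, 0, 0, 0, 0.7],
])

```text
clock: 13.85
eef_pos: [449.3, -240.8, 209.0]
eef_rot: [3.141, -0.002, -0.047]
wrist_force: [0.5, 0.1, 0.1]
finger_gap: 65.7
```

```bash
python3 - <<'E'
from h import *
s=manip.read_state(); print(s['eef_pos'],s['eef_rot'],s['wrist_force'],s['moment'])
c=cam('wrist','wrist10')
w=c['pixels']; cv2.imwrite('pics/w10z.png',cv2.resize(w,(768,576),interpolation=3))
a=cam('scene','scene10')['pixels'][170:300,120:310]; cv2.imwrite('pics/s10z.png',cv2.resize(a,None,fx=4,fy=4,interpolation=3))
a=cam('side','side10')['pixels'][110:230,190:350]; cv2.imwrite('pics/d10z.png',cv2.resize(a,None,fx=5,fy=5,interpolation=3))
E
```

```text
[ 449.26466077 -240.83150221  208.95483108] [ 3.14060144e+00 -1.76997841e-03 -4.69720398e-02] [0.45957707 0.11609284 0.14872623] [ 0.12369659  0.11303117 -0.00491675]
```

View pics/w10z.png

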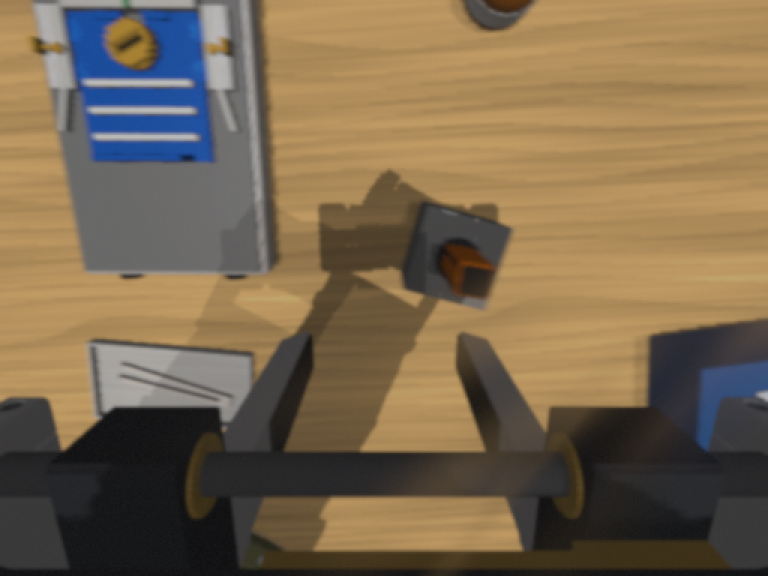

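View pics/s10z.png

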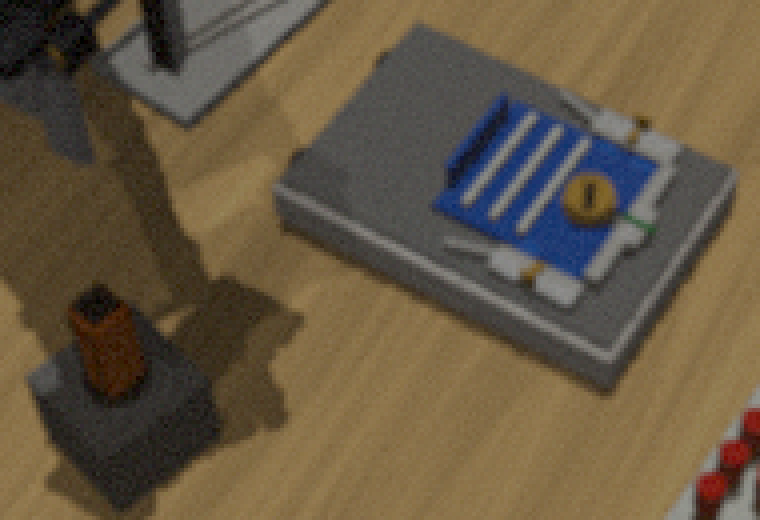

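View pics/d10z.png

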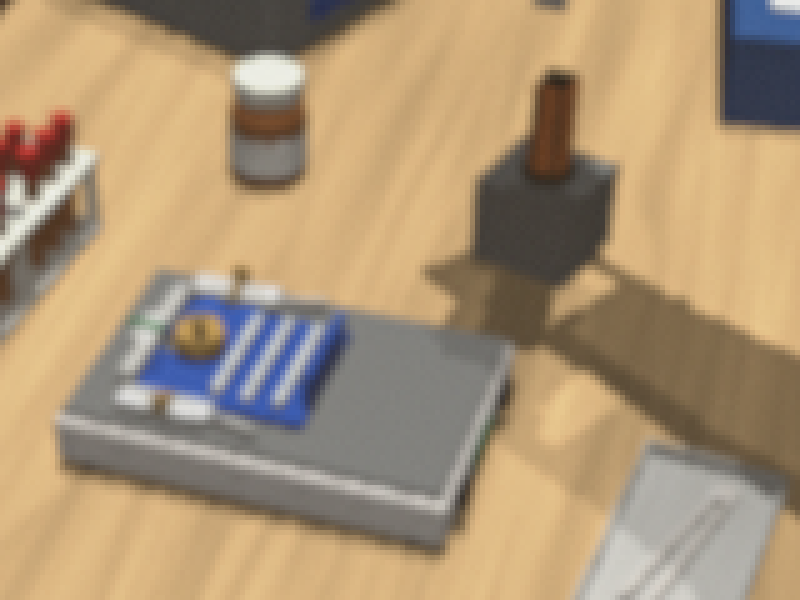

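```bash
python3 - <<'E'
from h import *
w=cv2.imread('pics/wrist10.png')[125:215,260:350]; w=cv2.resize(w,(500,500),interpolation=3)
s=cv2.imread('pics/scene0.png')[235:300,125:175]; s=cv2.resize(s,(300,390),interpolation=3)
s=np.vstack([s,np.zeros((110,300,3),np.uint8)])
o=np.clip(np.hstack([w,s]).astype(float)*1.6,0,255).astype(np.uint8); cv2.imwrite('pics/dz.png',o)
E
```

```text
(no output)
```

View pics/dz.png

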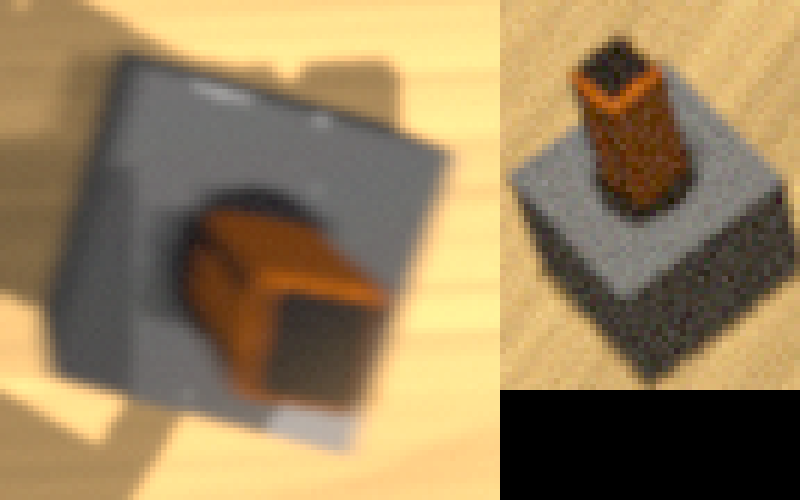

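```bash
python3 - <<'E'
from h import *
c=cam('wrist')
def P(p,z): return onz(c,(260+p[0]*.18,125+p[1]*.18),z).round(1)
print('top',P((328,350),141),[P(p,138) for p in ((250,275),(388,302),(352,405),(240,395))])
print('guard',P((260,270),70), 'stand',[P(p,65) for p in((130,60),(450,150),(350,450),(55,372))])
E
```

```text
top [ 453.4 -305.2  141. ] [array([ 467.5, -291.4,  138. ]), array([ 461.2, -316.8,  138. ]), array([ 441.6, -310.5,  138. ]), array([ 444.6, -289.5,  138. ])]
guard [ 453.5 -305.1   70. ] stand [array([ 501.4, -277. ,   65. ]), array([ 478. , -348.9,   65. ]), array([ 407.5, -327.5,   65. ]), array([ 430.2, -257.9,   65. ])]
```

Call:
jog_arm([
  [0.001, -0.01, 0, 0, 0, -0.02, 0.7],
  [0.002, -0.02, 0, 0, 0, -0.04, 0.7],
  [0.003, -0.035, 0, 0, 0, -0.06, 0.7],
  [0.004, -0.05, 0, 0, 0, -0.08, 0.7],
  [0.005, -0.06, -0.005, 0, 0, -0.092, 0.7],
  [0.005, -0.062, -0.015, 0, 0, -0.092, 0.7],
  [0.005, -0.062, -0.025, 0, 0, -0.092, 0.7],
  [0.005, -0.062, -0.03, 0, 0, -0.092, 0.7],
  [0.005, -0.062, -0.03, 0, 0, -0.092, 0.7],
  [0.005, -0.062, -0.03, 0, 0, -0.092, 0.7],
])

```text
clock: 15.3
eef_pos: [455.2, -301.4, 178.0]
eef_rot: [3.141, -0.001, -0.238]
wrist_force: [0.1, -0.1, -0.3]
finger_gap: 65.5
```

```bash
python3 - <<'E'
from h import *
s=manip.read_state(); print(s['eef_pos'],s['eef_rot'],s['wrist_force'],s['moment'])
c=cam('wrist','wrist11')
w=c['pixels']; cv2.imwrite('pics/w11z.png',cv2.resize(np.clip(w[130:310,150:370]*1.4,0,255).astype(np.uint8),None,fx=3.3,fy=3.3,interpolation=3))
E
```

```text
[ 455.16135885 -301.42725708  177.97659706] [ 3.14138569e+00 -5.04799751e-04 -2.38437594e-01] [ 0.10753044 -0.12214058 -0.33586708] [0.05594904 0.06138692 0.05240275]
```

View pics/w11z.png

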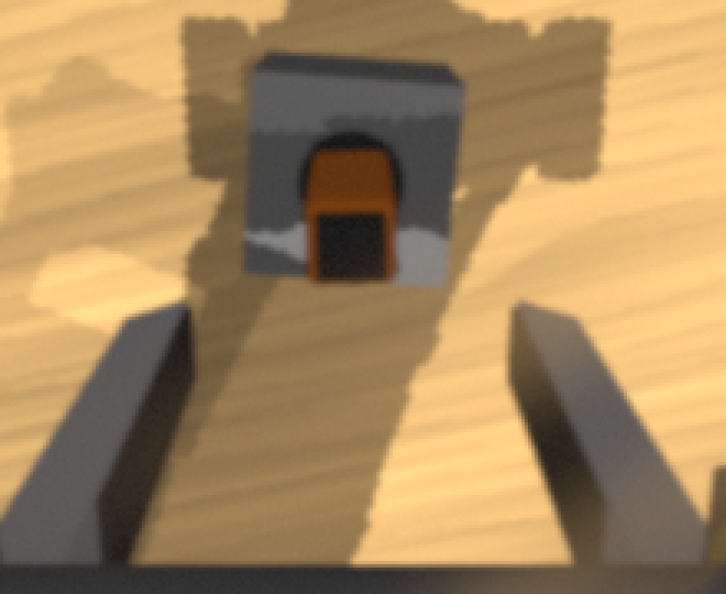

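```bash
python3 - <<'E'
from h import *
c=cam('wrist')
def P(p,z): return onz(c,(150+p[0]/3.3,130+p[1]/3.3),z).round(1)
print('top',P((352,247),141),'cTL..',[P(p,138) for p in ((308,208),(395,206),(392,282),(310,282))],'guard',P((351,185),70))
a=cv2.imread('pics/side0.png')[118:165,280:325]; b=cv2.imread('pics/scene0.png')[235:280,130:165]
o=np.hstack([cv2.resize(a,(383,400),interpolation=3),cv2.resize(b,(311,400),interpolation=3)]); cv2.imwrite('pics/stripe.png',np.clip(o*1.5,0,255).astype(np.uint8))
E
```

```text
top [ 453.8 -302.4  141. ] cTL.. [array([ 467. , -292.9,  138. ]), array([ 461.8, -316.7,  138. ]), array([ 439.9, -310.8,  138. ]), array([ 445.4, -287.9,  138. ])] guard [ 453.6 -302.2   70. ]
```

View pics/stripe.png

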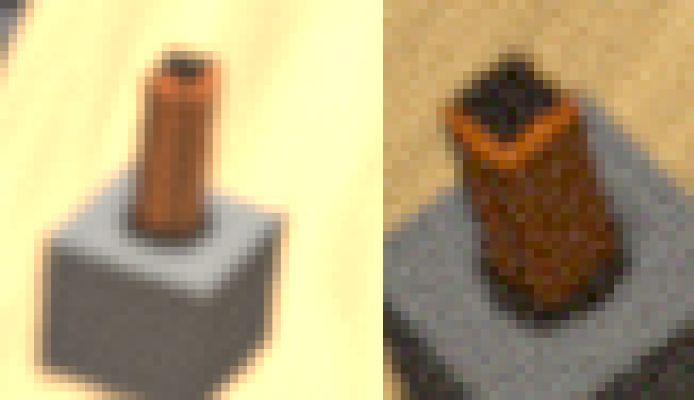

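Call:
jog_arm([
  [-0.001, -0.001, -0.02, 0, 0, 0, 0.7],
  [-0.001, -0.001, -0.045, 0, 0, 0, 0.7],
  [-0.001, -0.001, -0.07, 0, 0, 0, 0.7],
  [-0.001, -0.001, -0.09, 0, 0, 0, 0.7],
  [-0.001, -0.001, -0.107, 0, 0, 0, 0.7],
  [-0.001, -0.001, -0.115, 0, 0, 0, 0.7],
  [-0.001, -0.001, -0.117, 0, 0, 0, 0.6],
  [-0.001, -0.001, -0.117, 0, 0, 0, 0.5],
  [-0.001, -0.001, -0.117, 0, 0, 0, 0.4],
  [-0.001, -0.001, -0.117, 0, 0, 0, 0.35],
])

```text
clock: 16.65
eef_pos: [454.1, -302.6, 61.0]
eef_rot: [3.141, -0.001, -0.239]
wrist_force: [0.1, -0.4, 0.2]
finger_gap: 33.7
```

```bash
python3 - <<'E'
from h import *
s=manip.read_state(); print(s['eef_pos'],s['eef_rot'],s['wrist_force'],s['moment'])
a=cam('scene','scene12')['pixels'][200:300,110:210]; b=cam('side','side12')['pixels'][90:190,250:350]
cv2.imwrite('pics/ss12.png',np.clip(cv2.resize(np.hstack([a,b]),(800,400),interpolation=3)*1.5,0,255).astype(np.uint8))
E
```

```text
[ 454.12606139 -302.61923614   60.99753444] [ 3.14135981e+00 -5.31785777e-04 -2.38787891e-01] [ 0.1328288  -0.39431867  0.16338541] [ 0.08086343  0.12066668 -0.00696959]
```

View pics/ss12.png

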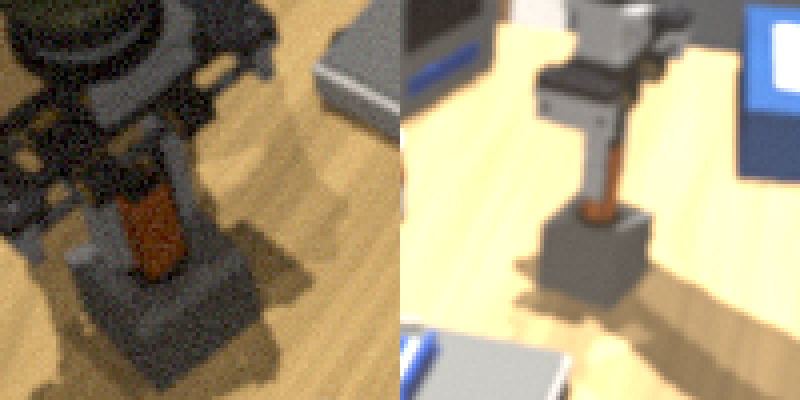

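Call:
jog_arm([
  [0, 0, 0, 0, 0, 0, 0.2],
  [0, 0, 0, 0, 0, 0, 0.1],
  [0, 0, 0, 0, 0, 0, 0.1],
  [0, 0, 0, 0, 0, 0, 0.1],
  [0, 0, 0, 0, 0, 0, 0.1],
  [0, 0, 0.005, 0, 0, 0, 0.1],
  [0, 0, 0.02, 0, 0, 0, 0.1],
  [0, 0, 0.04, 0, 0, 0, 0.1],
  [0, 0, 0.065, 0, 0, 0, 0.1],
  [0, 0, 0.09, 0, 0, 0, 0.1],
], grip_force=50)

```text
clock: 18.0
eef_pos: [454.0, -302.5, 152.5]
eef_rot: [3.141, -0.001, -0.239]
wrist_force: [0.0, 0.9, -1.7]
finger_gap: 26.0
```

```bash
python3 - <<'E'
from h import *
s=manip.read_state(); print(s['eef_pos'],s['eef_rot'],s['wrist_force'],s['moment'],s['finger_gap'],s['joints'])
a=cam('scene','scene13')['pixels'][180:300,110:230]; b=cam('side','side13')['pixels'][60:180,240:360]
cv2.imwrite('pics/ss13.png',np.clip(cv2.resize(np.hstack([a,b]),(800,400),interpolation=3)*1.5,0,255).astype(np.uint8))
E
```

```text
[ 453.97718992 -302.5495915   152.48178152] [ 3.14124679e+00 -6.28870631e-04 -2.38770305e-01] [ 0.04934094  0.90170528 -1.71125887] [ 0.05221651  0.12372673 -0.00869666] 25.9809371842619 [-6.54950770e-01  3.08377159e-01  1.56279018e+00 -6.50362083e-05
  1.26971031e+00  1.15463524e+00]
```

View pics/ss13.png

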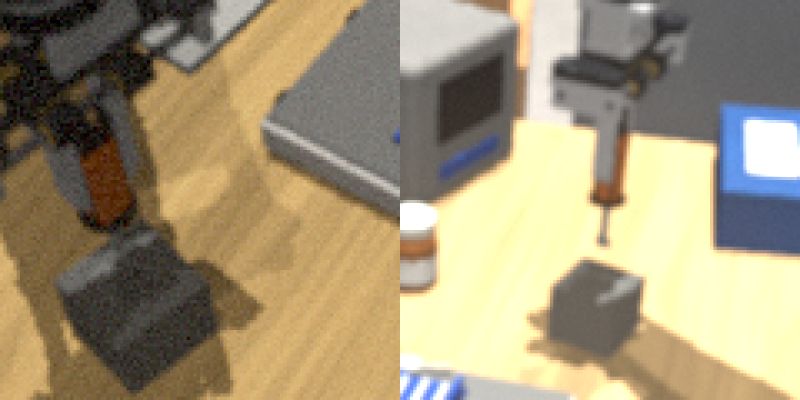

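Call:
jog_arm([
  [0.008, 0.012, 0.003, 0, 0, 0.08, 0.1],
  [0.025, 0.035, 0.003, 0, 0, 0.165, 0.1],
  [0.045, 0.065, 0.003, 0, 0, 0.25, 0.1],
  [0.07, 0.1, 0.003, 0, 0, 0.335, 0.1],
  [0.095, 0.135, 0.003, 0, 0, 0.42, 0.1],
  [0.12, 0.17, 0.003, 0, 0, 0.505, 0.1],
  [0.145, 0.2, 0.003, 0, 0, 0.59, 0.1],
  [0.165, 0.228, 0.003, 0, 0, 0.675, 0.1],
  [0.174, 0.242, 0.003, 0, 0, 0.76, 0.1],
  [0.1774, 0.2466, 0.003, 0, 0, 0.84, 0.1],
])

```text
clock: 19.35
eef_pos: [631.5, -54.8, 152.6]
eef_rot: [-3.14, -0.0, 1.527]
wrist_force: [-0.7, -0.1, -0.2]
finger_gap: 25.7
```

Call:
jog_arm([
  [0, 0, 0, 0, 0, 0.08, 0.1],
  [0, 0, 0, 0, 0, 0.16, 0.1],
  [0, 0, 0, 0, 0, 0.218, 0.1],
  [0, 0, -0.005, 0, 0, 0.218, 0.1],
  [0, 0, -0.01, 0, 0, 0.218, 0.1],
  [0, 0, -0.015, 0, 0, 0.218, 0.1],
  [0, 0, -0.02, 0, 0, 0.218, 0.1],
  [0, 0, -0.022, 0, 0, 0.218, 0.1],
  [0, 0, -0.022, 0, 0, 0.218, 0.1],
  [0, 0, -0.022, 0, 0, 0.218, 0.1],
])

```text
clock: 20.6
eef_pos: [631.5, -55.9, 131.9]
eef_rot: [3.141, 0.0, 1.977]
wrist_force: [0.5, 0.6, -1.3]
finger_gap: 26.0
```

```bash
python3 - <<'E'
from h import *
s=manip.read_state(); print(s['eef_pos'],s['eef_rot'],s['wrist_force'],s['moment'],s['finger_gap'],s['joints'])
a=cam('scene','scene14')['pixels'][140:260,200:320]; b=cam('side','side14')['pixels'][90:210,180:300]
cv2.imwrite('pics/ss14.png',np.clip(cv2.resize(np.hstack([a,b]),(800,400),interpolation=3)*1.5,0,255).astype(np.uint8))
c=cam('wrist','wrist14')
cv2.imwrite('pics/w14z.png',cv2.resize(c['pixels'],(768,576),interpolation=3))
E
```

```text
[631.48939411 -55.9237198  131.87467014] [3.14129058e+00 1.93060338e-04 1.97697907e+00] [ 0.48315017  0.56173644 -1.26427184] [ 0.02035644 -0.010225    0.0399346 ] 25.995828489126538 [-1.46089612e-01  5.21363447e-01  1.31218967e+00 -6.09229590e-06
  1.30768109e+00 -5.52270799e-01]
```

View pics/ss14.png

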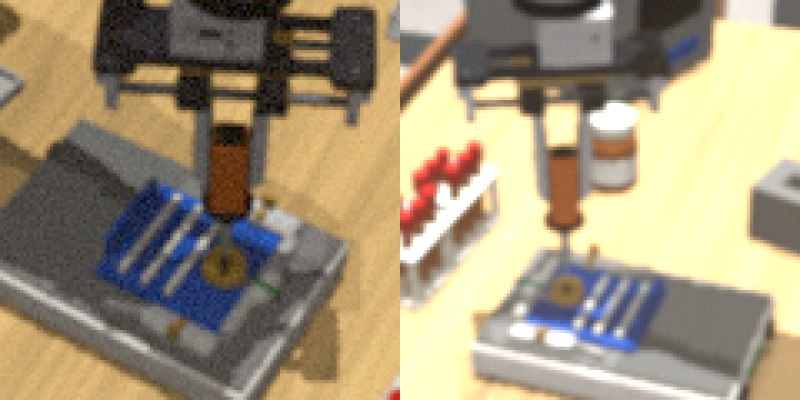

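View pics/w14z.png

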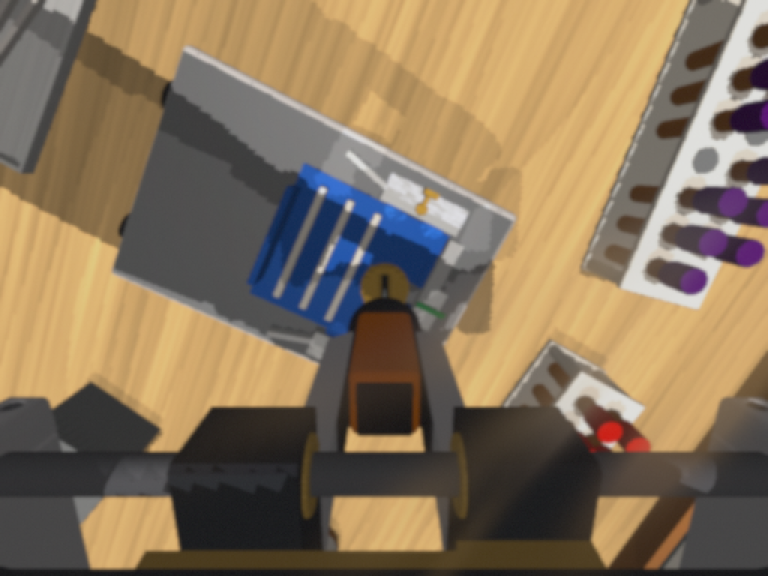

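```bash
python3 - <<'E'
from h import *
c=cam('scene');d=cam('side')
for P in ([631.5,-55.9,81],[631.5,-55.9,65.5]):
    a=proj(c,P)[0];b=proj(d,P)[0]
    print(P,(a-[200,140])*400/120,(b-[180,90])*400/120+[400,0])
a=c['pixels'][195:235,250:290]; b=d['pixels'][155:195,210:250]
cv2.imwrite('pics/ss15.png',np.clip(cv2.resize(np.hstack([a,b]),(800,400),interpolation=3)*1.5,0,255).astype(np.uint8))
E
```

```text
[631.5, -55.9, 81] [221.9908555  247.71185961] [565.50431428 269.35716333]
[631.5, -55.9, 65.5] [221.27956041 260.43683319] [565.91179996 282.68101443]
```

View pics/ss15.png

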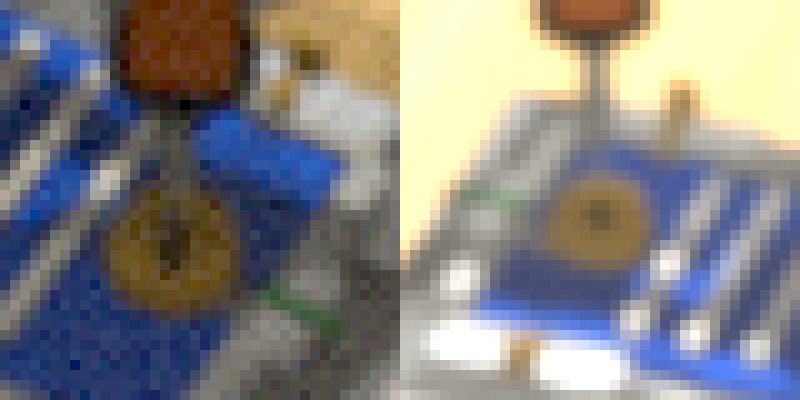

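Call:
jog_arm([
  [0, 0, -0.003, 0, 0, 0, 0.1],
  [0, 0, -0.006, 0, 0, 0, 0.1],
  [0, 0, -0.009, 0, 0, 0, 0.1],
  [0, 0, -0.011, 0, 0, 0, 0.1],
  [0, 0, -0.013, 0, 0, 0, 0.1],
  [0, 0, -0.014, 0, 0, 0, 0.1],
  [0, 0, -0.015, 0, 0, 0, 0.1],
  [0, 0, -0.016, 0, 0, 0, 0.1],
  [0, 0, -0.017, 0, 0, 0, 0.1],
  [0, 0, -0.018, 0, 0, 0, 0.1],
])

```text
clock: 22.1
eef_pos: [631.4, -55.9, 113.6]
eef_rot: [3.142, 0.0, 1.977]
wrist_force: [-0.2, -0.6, -1.1]
finger_gap: 26.0
```

Call:
jog_arm([
  [0, 0, -0.0005, 0, 0, 0, 0.1],
  [0, 0, -0.001, 0, 0, 0, 0.1],
  [0, 0, -0.0015, 0, 0, 0, 0.1],
  [0, 0, -0.002, 0, 0, 0, 0.1],
  [0, 0, -0.0023, 0, 0, 0, 0.1],
  [0, 0, -0.0026, 0, 0, 0, 0.1],
  [0, 0, -0.003, 0, 0, 0, 0.1],
  [0, 0, -0.0033, 0, 0, 0, 0.1],
  [0, 0, -0.0036, 0, 0, 0, 0.1],
  [0, 0, -0.004, 0, 0, 0, 0.1],
])

```text
clock: 23.35
eef_pos: [631.5, -56.0, 110.1]
eef_rot: [3.141, 0.0, 1.977]
wrist_force: [-0.8, -0.4, 5.2]
finger_gap: 26.1
```

```bash
python3 - <<'E'
from h import *
s=manip.read_state(); print(s['eef_pos'],s['eef_rot'],s['wrist_force'],s['moment'],s['finger_gap'])
c=cam('scene');d=cam('side')
a=c['pixels'][170:235,235:300]; b=d['pixels'][130:195,195:260]
cv2.imwrite('pics/ss16.png',np.clip(cv2.resize(np.hstack([a,b]),(800,400),interpolation=3)*1.5,0,255).astype(np.uint8))
E
```

```text
[631.5251788  -55.95879786 110.1292458 ] [3.14113868e+00 3.48586815e-04 1.97708472e+00] [-0.83666417 -0.36123455  5.15031706] [-0.00836454  0.40930057  0.04420181] 26.131338241954353
```

View pics/ss16.png

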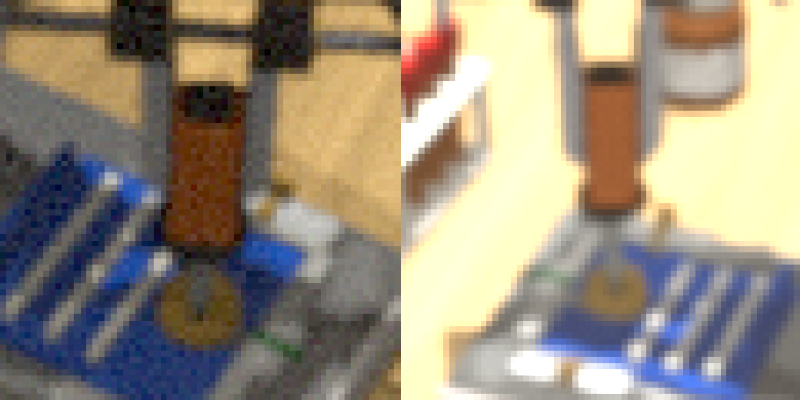

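Call:
jog_arm([
  [0, 0, -0.0007, 0, 0, -0.03, 0.1],
  [0, 0, -0.0008, 0, 0, -0.08, 0.1],
  [0, 0, -0.001, 0, 0, -0.135, 0.1],
  [0, 0, -0.0012, 0, 0, -0.19, 0.1],
  [0, 0, -0.0015, 0, 0, -0.25, 0.1],
  [0, 0, -0.0017, 0, 0, -0.31, 0.1],
  [0, 0, -0.002, 0, 0, -0.37, 0.1],
  [0, 0, -0.0022, 0, 0, -0.43, 0.1],
  [0, 0, -0.0025, 0, 0, -0.49, 0.1],
  [0, 0, -0.0027, 0, 0, -0.55, 0.1],
], grip_force=55)

```text
clock: 24.7
eef_pos: [631.3, -56.1, 108.1]
eef_rot: [3.141, 0.0, 0.821]
wrist_force: [-5.2, 0.1, 11.7]
finger_gap: 25.6
```

```bash
python3 - <<'E'
from h import *
s=manip.read_state(); print(s['eef_pos'],s['eef_rot'],s['wrist_force'],s['moment'],s['finger_gap'],s['joints'])
c=cam('scene');d=cam('side')
a=c['pixels'][170:235,235:300]; b=d['pixels'][130:195,195:260]
cv2.imwrite('pics/ss17.png',np.clip(cv2.resize(np.hstack([a,b]),(800,400),interpolation=3)*1.5,0,255).astype(np.uint8))
E
```

```text
[631.31887655 -56.07237688 108.06427521] [3.14111744e+00 1.05002010e-04 8.21103468e-01] [-5.17099168  0.06241953 11.67063962] [-0.14370167  1.63617178  0.01781813] 25.622893832153235 [-1.46194414e-01  5.41964758e-01  1.33797938e+00 -3.73911077e-04
  1.26131686e+00  6.03612240e-01]
```

View pics/ss17.png

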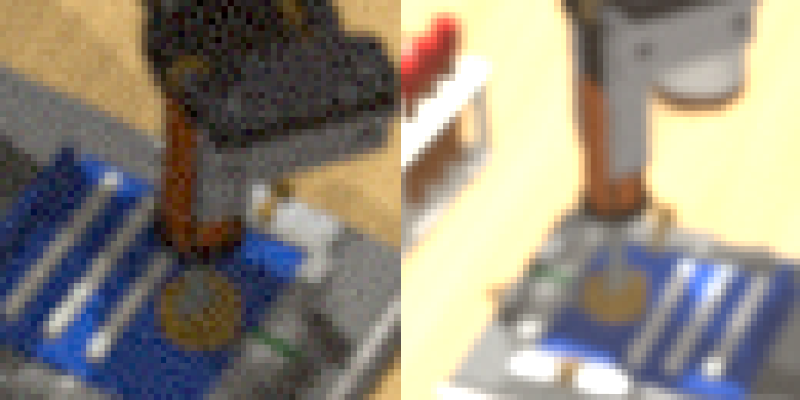

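Call:
jog_arm([
  [-0.0003, 0, -0.0002, 0, 0, -0.05, 0.1],
  [-0.0003, 0, -0.0004, 0, 0, -0.1, 0.1],
  [-0.0003, 0, -0.0006, 0, 0, -0.15, 0.1],
  [-0.0003, 0, -0.0008, 0, 0, -0.2, 0.1],
  [-0.0003, 0, -0.001, 0, 0, -0.25, 0.1],
  [-0.0003, 0, -0.0012, 0, 0, -0.3, 0.1],
  [-0.0003, 0, -0.0014, 0, 0, -0.35, 0.1],
  [-0.0003, 0, -0.0016, 0, 0, -0.39, 0.1],
  [-0.0003, 0, -0.0018, 0, 0, -0.43, 0.1],
  [-0.0003, 0, -0.002, 0, 0, -0.46, 0.1],
])

```text
clock: 26.05
eef_pos: [630.8, -55.6, 106.1]
eef_rot: [-3.141, 0.0, -0.14]
wrist_force: [-7.1, 3.0, 13.2]
finger_gap: 25.9
```

```bash
python3 - <<'E'
from h import *
s=manip.read_state(); print(s['eef_pos'],s['eef_rot'],s['wrist_force'],s['moment'],s['finger_gap'],s['joints'])
c=cam('scene');d=cam('wrist','wrist18')
a=c['pixels'][170:235,235:300]; b=d['pixels'][120:250,190:320]
cv2.imwrite('pics/ss18.png',np.clip(np.hstack([cv2.resize(a,(400,400),interpolation=3),cv2.resize(b,(400,400),interpolation=3)])*1.5,0,255).astype(np.uint8))
E
```

```text
[630.78634229 -55.61181816 106.09007823] [-3.14121316e+00  4.12368366e-04 -1.40471614e-01] [-7.10677622  3.03915899 13.23614164] [0.6624374  2.08501969 0.02191552] 25.859886297013144 [-1.45946053e-01  5.43017028e-01  1.34114447e+00  3.96483726e-04
  1.25784561e+00  1.56519982e+00]
```

View pics/ss18.png

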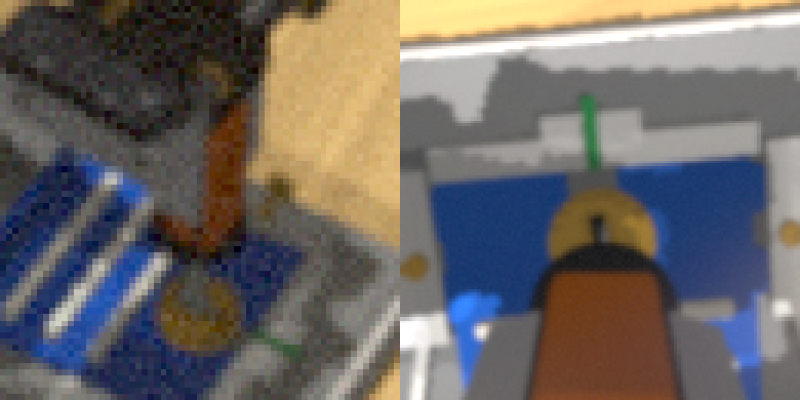

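Call:
jog_arm([
  [0, 0, 0, 0, 0, -0.005, 0.1],
  [0, 0, 0, 0, 0, -0.01, 0.1],
  [0, 0, -0.0002, 0, 0, -0.015, 0.1],
  [0, 0, -0.0002, 0, 0, -0.02, 0.1],
  [0, 0, -0.0002, 0, 0, -0.025, 0.1],
  [0, 0, -0.0002, 0, 0, -0.03, 0.1],
  [0, 0, -0.0002, 0, 0, -0.035, 0.1],
  [0, 0, -0.0002, 0, 0, -0.04, 0.1],
  [0, 0, -0.0002, 0, 0, -0.045, 0.1],
  [0, 0, -0.0002, 0, 0, -0.05, 0.1],
])

```text
clock: 27.4
eef_pos: [630.8, -55.5, 105.9]
eef_rot: [-3.141, 0.001, -0.243]
wrist_force: [-7.2, 2.8, 12.6]
finger_gap: 25.7
```

```bash
python3 - <<'E'
from h import *
s=manip.read_state(); print(s['eef_pos'],s['eef_rot'],s['wrist_force'],s['moment'],s['finger_gap'],s['effort'][5])
c=cam('scene');d=cam('wrist','wrist19')
a=c['pixels'][170:235,235:300]; b=d['pixels'][120:250,190:320]
cv2.imwrite('pics/ss19.png',np.clip(np.hstack([cv2.resize(a,(400,400),interpolation=3),cv2.resize(b,(400,400),interpolation=3)])*1.5,0,255).astype(np.uint8))
E
```

```text
[630.76800955 -55.52413943 105.91319891] [-3.14115842e+00  5.25091357e-04 -2.43131715e-01] [-7.18869851  2.79685438 12.58312283] [0.77670097 2.14948163 0.01206979] 25.657463528060124 -0.1426372490823269
```

View pics/ss19.png

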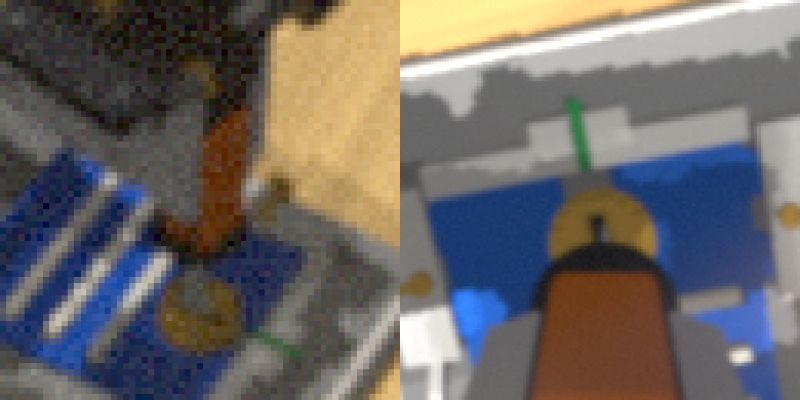

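Call:
jog_arm([
  [0, 0, -0.0001, 0, 0, -0.01, 0.1],
  [0, 0, -0.0001, 0, 0, -0.02, 0.1],
  [0, 0, -0.0001, 0, 0, -0.03, 0.1],
  [0, 0, -0.0002, 0, 0, -0.04, 0.1],
  [0, 0, -0.0002, 0, 0, -0.045, 0.1],
  [0, 0, -0.0002, 0, 0, -0.05, 0.1],
  [0, 0, -0.0002, 0, 0, -0.055, 0.1],
  [0, 0, -0.0002, 0, 0, -0.06, 0.1],
  [0, 0, -0.0002, 0, 0, -0.06, 0.1],
  [0, 0, -0.0002, 0, 0, -0.06, 0.1],
])

```text
clock: 28.75
eef_pos: [631.1, -55.5, 105.9]
eef_rot: [-3.141, -0.0, -0.368]
wrist_force: [-5.6, 1.6, 12.4]
finger_gap: 25.8
```

```bash
python3 - <<'E'
from h import *
s=manip.read_state(); print(s['eef_pos'],s['eef_rot'],s['wrist_force'],s['moment'],s['finger_gap'],s['effort'][5])
c=cam('scene');d=cam('wrist','wrist20')
a=c['pixels'][170:235,235:300]; b=d['pixels'][140:215,225:300]
cv2.imwrite('pics/ss20.png',np.clip(np.hstack([cv2.resize(a,(400,400),interpolation=3),cv2.resize(b,(400,400),interpolation=3)])*1.5,0,255).astype(np.uint8))
E
```

```text
[631.10163464 -55.53935289 105.86345806] [-3.14101599e+00 -3.46674343e-04 -3.68228979e-01] [-5.60822343  1.58811133 12.41315061] [0.73967181 1.68286471 0.20556478] 25.78278095877607 0.20384754985570908
```

View pics/ss20.png

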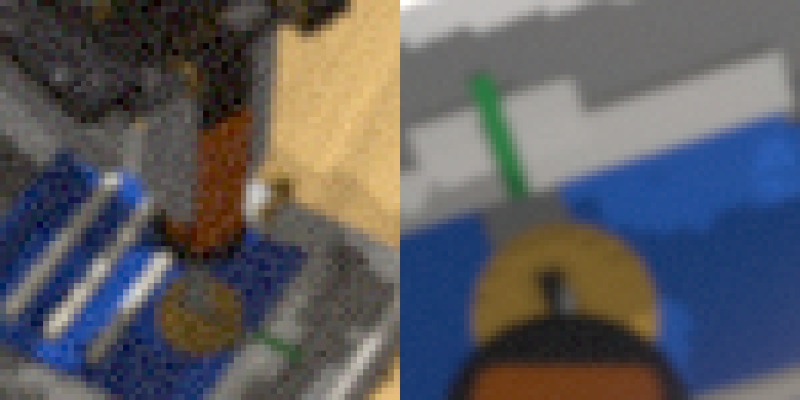

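Call:
jog_arm([
  [0, 0, 0, 0, 0, -0.005, 0.1],
  [0, 0, 0, 0, 0, -0.01, 0.1],
  [0, 0, 0, 0, 0, -0.015, 0.1],
  [0, 0, 0, 0, 0, -0.02, 0.1],
  [0, 0, 0, 0, 0, -0.02, 0.1],
  [0, 0, 0, 0, 0, -0.02, 0.1],
  [0, 0, 0, 0, 0, -0.02, 0.1],
  [0, 0, 0, 0, 0, -0.02, 0.1],
  [0, 0, 0, 0, 0, -0.02, 0.1],
  [0, 0, 0, 0, 0, -0.02, 0.1],
])

```text
clock: 30.1
eef_pos: [631.1, -55.6, 105.8]
eef_rot: [-3.141, -0.0, -0.41]
wrist_force: [-5.8, 2.5, 13.2]
finger_gap: 25.8
```

```bash
python3 - <<'E'
from h import *
s=manip.read_state(); print(s['eef_pos'],s['eef_rot'],s['wrist_force'],s['moment'],s['finger_gap'],s['effort'][5])
E
```

```text
[631.07008144 -55.55114145 105.84325387] [-3.14108566e+00 -2.53278987e-04 -4.09967081e-01] [-5.8050453   2.47557662 13.22343583] [0.71884488 1.72232498 0.21986098] 25.83159121245929 0.28792773373425007
```

Call:
jog_arm([
  [0, 0, 0, 0, 0, 0.02, 0.1],
  [0, 0, 0, 0, 0, 0.04, 0.1],
  [0, 0, 0.0005, 0, 0, 0.06, 0.1],
  [0, 0, 0.001, 0, 0, 0.075, 0.1],
  [0, 0, 0.002, 0, 0, 0.075, 0.1],
  [0, 0, 0.005, 0, 0, 0.075, 0.1],
  [0, 0, 0.012, 0, 0, 0.075, 0.1],
  [0, 0, 0.022, 0, 0, 0.075, 0.1],
  [0, 0, 0.035, 0, 0, 0.075, 0.1],
  [0, 0, 0.045, 0, 0, 0.075, 0.1],
])

```text
clock: 31.35
eef_pos: [631.3, -56.0, 150.9]
eef_rot: [-3.142, -0.001, -0.254]
wrist_force: [0.3, 0.3, -0.8]
finger_gap: 25.7
```

```bash
python3 - <<'E'
from h import *
s=manip.read_state(); print(s['eef_pos'],s['eef_rot'],s['wrist_force'],s['moment'],s['finger_gap'],s['effort'][5])
c=cam('scene');d=cam('wrist','wrist21');e=cam('side')
a=c['pixels'][150:235,235:320]; b=d['pixels'][90:290,170:370]
cv2.imwrite('pics/ss21.png',np.clip(np.hstack([cv2.resize(a,(400,400),interpolation=3),cv2.resize(b,(400,400),interpolation=3)])*1.5,0,255).astype(np.uint8))
E
```

```text
[631.3379415  -56.01590086 150.92777832] [-3.14152123e+00 -1.14570793e-03 -2.53542584e-01] [ 0.34829567  0.34597383 -0.8366294 ] [ 0.07363775  0.10509351 -0.01452803] 25.65179784460136 0.0018476910190656781
```

View pics/ss21.png

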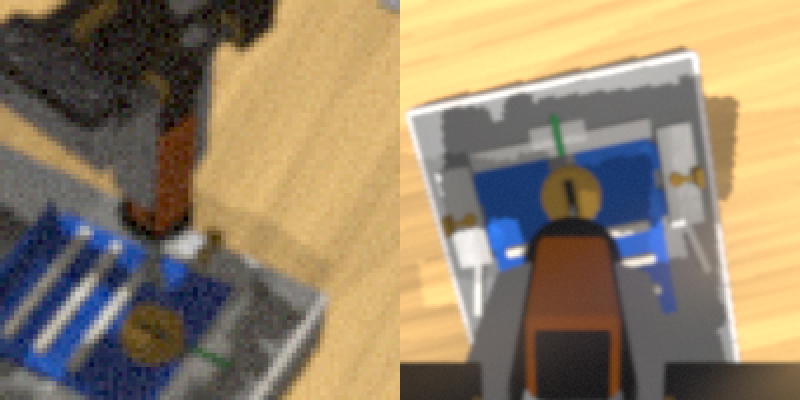

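Call:
jog_arm([
  [-0.008, -0.01, 0.003, 0, 0, 0, 0.1],
  [-0.02, -0.028, 0.005, 0, 0, 0, 0.1],
  [-0.035, -0.048, 0.005, 0, 0, 0, 0.1],
  [-0.05, -0.068, 0.005, 0, 0, 0, 0.1],
  [-0.065, -0.088, 0.005, 0, 0, 0, 0.1],
  [-0.077, -0.105, 0.005, 0, 0, 0, 0.1],
  [-0.085, -0.115, 0.005, 0, 0, 0, 0.1],
  [-0.09, -0.12, 0.005, 0, 0, 0, 0.1],
  [-0.09, -0.12, 0.005, 0, 0, 0, 0.1],
  [-0.09, -0.12, 0.005, 0, 0, 0, 0.1],
])

```text
clock: 32.75
eef_pos: [541.4, -175.5, 154.5]
eef_rot: [-3.142, -0.0, -0.253]
wrist_force: [-0.3, -0.7, -0.8]
finger_gap: 25.6
```

```bash
python3 - <<'E'
from h import *
s=manip.read_state(); print(s['eef_pos'],s['eef_rot'],s['wrist_force'],s['finger_gap'])
d=cam('wrist','wrist22')
cv2.imwrite('pics/w22.png',cv2.resize(d['pixels'],(768,576),interpolation=3))
c=cam('scene','scene22')['pixels'][190:240,240:300]
cv2.imwrite('pics/s22.png',np.clip(cv2.resize(c,None,fx=10,fy=10,interpolation=3)*1.5,0,255).astype(np.uint8))
E
```

```text
[ 541.35707714 -175.4880051   154.49541403] [-3.14154009e+00 -1.49767649e-05 -2.52791499e-01] [-0.32869676 -0.66045353 -0.79249664] 25.588300528576614
```

View pics/w22.png

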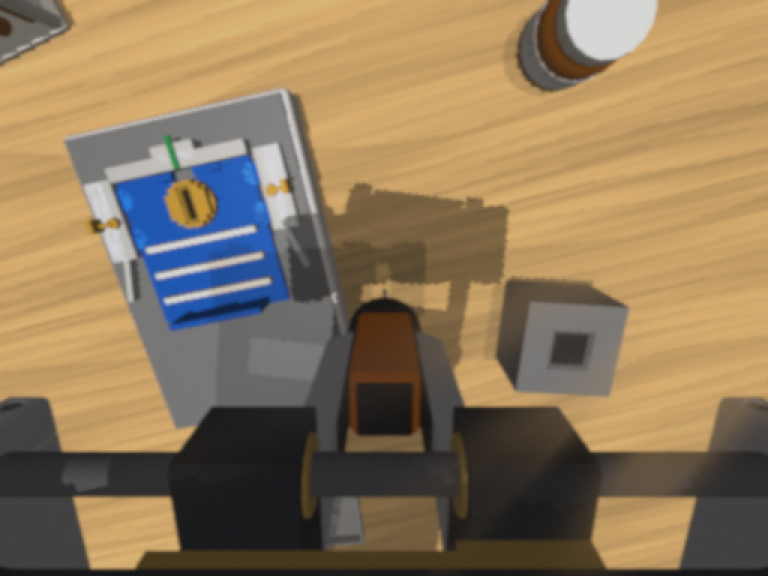

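View pics/s22.png

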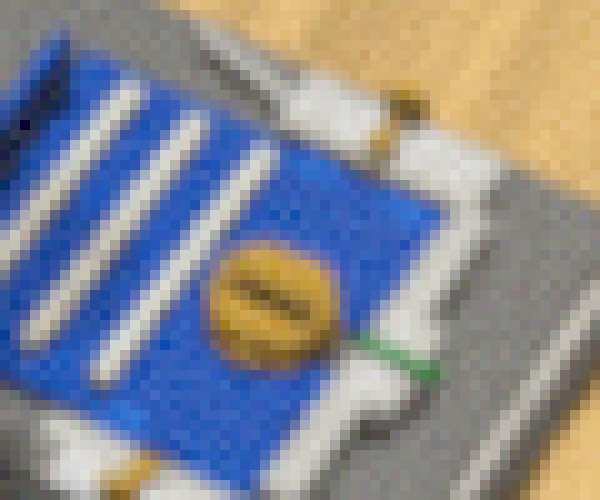

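```bash
python3 - <<'E'
from h import *
d=cam('wrist')
im=d['pixels']; g=cv2.cvtColor(im,cv2.COLOR_BGR2GRAY)
cr=im[85:165,85:170]; cv2.imwrite('pics/w22z.png',cv2.resize(cr,None,fx=7,fy=7,interpolation=3))
m=np.zeros_like(g); cv2.circle(m,(127,136),13,255,-1)
for th in(50,60,70):
    ys,xs=np.where((m>0)&(g<th)); P=np.array([onz(d,(x,y),61)[:2] for x,y in zip(xs,ys)])
    if len(P)<5: continue
    C=P.mean(0); u,s,v=np.linalg.svd(P-C); print(th,len(P),C,np.arctan(v[0][1]/v[0][0]),s)
hsv=cv2.cvtColor(im,cv2.COLOR_BGR2HSV)
ys,xs=np.where(cv2.inRange(hsv,(45,80,40),(90,255,255))>0); k=(xs<140)&(xs>95)&(ys<130)
P=np.array([onz(d,(x,y),59)[:2] for x,y in zip(xs[k],ys[k])]);C=P.mean(0); u,s,v=np.linalg.svd(P-C); print('green',len(P),C,np.arctan(v[0][1]/v[0][0]),s)
def q(p,z): return onz(d,((p[0]+.5)/1.5-.5,(p[1]+.5)/1.5-.5),z)
a=q((147,250),53);b=q((255,229),53);print('rib',a,b,np.arctan2(-(b-a)[0],-(b-a)[1]))
print('hole',q((570,350),65))
E
```

```text
50 22 [631.71036372 -56.45593079] -0.04776419946291452 [22.42306222  1.92848003]
60 36 [631.07510516 -56.42705267] -0.049463804147467774 [30.73871895  3.82721804]
70 54 [631.95683999 -56.44314132] -0.0535529100936878 [39.23585592  6.77798585]
green 73 [668.39511992 -57.02303327] -0.047307228258250775 [57.22087591  8.25273299]
rib [607.89856868  -9.82049351  53.        ] [602.53491573 -93.28851925  53.        ] 0.06417173945638707
hole [ 454.14053509 -301.49015574   65.        ]
```

View pics/w22z.png

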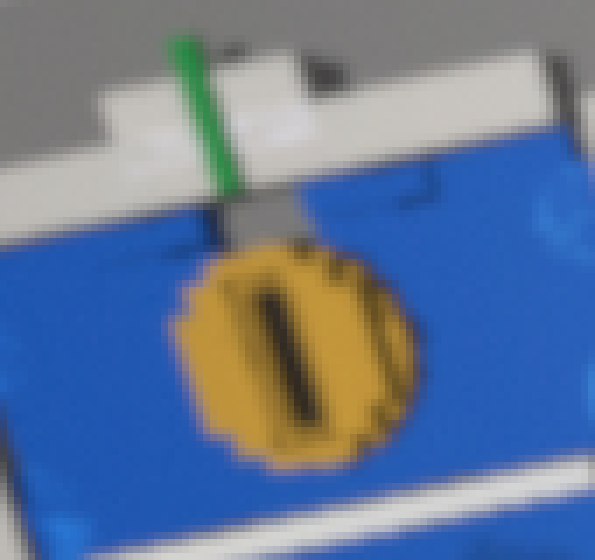

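Call:
jog_arm([
  [-0.01, -0.015, 0, 0, 0, 0, 0.1],
  [-0.03, -0.045, 0, 0, 0, 0, 0.1],
  [-0.05, -0.075, 0, 0, 0, 0, 0.1],
  [-0.07, -0.102, 0, 0, 0, 0, 0.1],
  [-0.082, -0.12, 0, 0, 0, 0, 0.1],
  [-0.0872, -0.1268, 0, 0, 0, 0, 0.1],
  [-0.0872, -0.1268, 0, 0, 0, 0, 0.1],
  [-0.0872, -0.1268, -0.01, 0, 0, 0, 0.1],
  [-0.0872, -0.1268, -0.022, 0, 0, 0, 0.1],
  [-0.0872, -0.1268, -0.028, 0, 0, 0, 0.1],
])

```text
clock: 34.15
eef_pos: [453.8, -302.1, 125.2]
eef_rot: [-3.141, 0.001, -0.253]
wrist_force: [1.1, 0.7, -1.1]
finger_gap: 25.8
```

```bash
python3 - <<'E'
from h import *
s=manip.read_state(); print(s['eef_pos'],s['eef_rot'],s['wrist_force'],s['finger_gap'])
a=cam('scene','scene23')['pixels'][180:300,110:230]; b=cam('side','side23')['pixels'][60:180,240:360]
cv2.imwrite('pics/ss23.png',np.clip(cv2.resize(np.hstack([a,b]),(800,400),interpolation=3)*1.5,0,255).astype(np.uint8))
E
```

```text
[ 453.76074621 -302.0695415   125.19105845] [-3.14094663e+00  1.45118451e-03 -2.52762602e-01] [ 1.11297046  0.71411713 -1.10860297] 25.75466300380502
```

View pics/ss23.png

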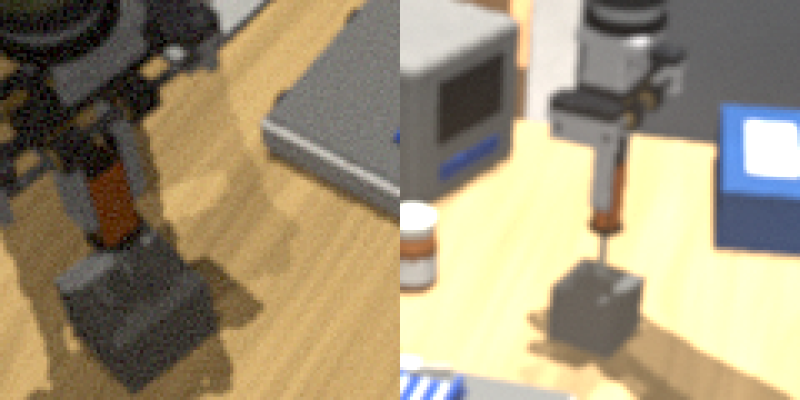

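Call:
jog_arm([
  [0, 0, -0.006, 0, 0, 0, 0.1],
  [0, 0, -0.014, 0, 0, 0, 0.1],
  [0, 0, -0.022, 0, 0, 0, 0.1],
  [0, 0, -0.03, 0, 0, 0, 0.1],
  [0, 0, -0.038, 0, 0, 0, 0.1],
  [0, 0, -0.046, 0, 0, 0, 0.1],
  [0, 0, -0.053, 0, 0, 0, 0.1],
  [0, 0, -0.058, 0, 0, 0, 0.1],
  [0, 0, -0.061, 0, 0, 0, 0.1],
  [0, 0, -0.063, 0, 0, 0, 0.1],
])

```text
clock: 35.5
eef_pos: [453.9, -302.7, 63.5]
eef_rot: [3.142, -0.0, -0.253]
wrist_force: [0.1, 0.3, -0.6]
finger_gap: 25.8
```

Call:
jog_arm([
  [0, 0, -0.0004, 0, 0, 0, 0.1],
  [0, 0, -0.0008, 0, 0, 0, 0.1],
  [0, 0, -0.0012, 0, 0, 0, 0.1],
  [0, 0, -0.0016, 0, 0, 0, 0.1],
  [0, 0, -0.002, 0, 0, 0, 0.1],
  [0, 0, -0.0024, 0, 0, 0, 0.1],
  [0, 0, -0.0028, 0, 0, 0, 0.1],
  [0, 0, -0.003, 0, 0, 0, 0.1],
  [0, 0, -0.003, 0, 0, 0, 0.1],
  [0, 0, -0.003, 0, 0, 0, 0.1],
])

```text
clock: 36.75
eef_pos: [453.9, -302.7, 60.7]
eef_rot: [3.142, -0.0, -0.253]
wrist_force: [-1.6, -0.1, 2.3]
finger_gap: 25.6
```

Call:
jog_arm([
  [0, 0, 0.0003, 0, 0, 0, 0.3],
  [0, 0, 0.0003, 0, 0, 0, 0.35],
  [0, 0, 0.0003, 0, 0, 0, 0.45],
  [0, 0, 0.0003, 0, 0, 0, 0.55],
  [0, 0, 0.0003, 0, 0, 0, 0.6],
  [0, 0, 0.003, 0, 0, 0, 0.6],
  [0, 0, 0.015, 0, 0, 0, 0.6],
  [0, 0, 0.04, 0, 0, 0, 0.6],
  [0, 0, 0.075, 0, 0, 0, 0.6],
  [0, 0, 0.12, 0, 0, 0, 0.6],
])

```text
clock: 38.0
eef_pos: [453.6, -302.5, 182.1]
eef_rot: [-3.141, 0.001, -0.253]
wrist_force: [-0.0, -0.3, 0.1]
finger_gap: 56.6
```

Call:
jog_arm([
  [0, 0.01, 0.03, 0, 0, 0, 0.6],
  [0, 0.03, 0.05, 0, 0, 0, 0.6],
  [0, 0.06, 0.06, 0, 0, 0, 0.6],
  [0, 0.09, 0.06, 0, 0, 0, 0.6],
  [0, 0.12, 0.06, 0, 0, 0, 0.6],
  [0, 0.14, 0.06, 0, 0, 0, 0.6],
  [0, 0.15, 0.06, 0, 0, 0, 0.6],
  [0, 0.15, 0.06, 0, 0, 0, 0.6],
  [0, 0.15, 0.06, 0, 0, 0, 0.6],
  [0, 0.15, 0.06, 0, 0, 0, 0.6],
])

```text
clock: 39.25
eef_pos: [453.8, -153.2, 240.4]
eef_rot: [-3.142, 0.0, -0.254]
wrist_force: [-1.5, -0.7, -0.2]
finger_gap: 56.4
```

```bash
python3 - <<'E'
from h import *
s=manip.read_state(); print(s['clock'],s['eef_pos'],s['wrist_force'],s['finger_gap'])
d=cam('wrist','wrist24')
cv2.imwrite('pics/w24.png',cv2.resize(d['pixels'],(768,576),interpolation=3))
a=cam('scene','scene24')['pixels'][170:310,110:310]; b=cam('side','side24')['pixels'][100:240,170:370]
cv2.imwrite('pics/ss24.png',np.clip(cv2.resize(np.hstack([a,b]),(800,280),interpolation=3)*1.4,0,255).astype(np.uint8))
E
```

```text
39.25 [ 453.84752779 -153.24053305  240.40629342] [-1.45532381 -0.71460033 -0.17202665] 56.41044438198674
```

View pics/w24.png

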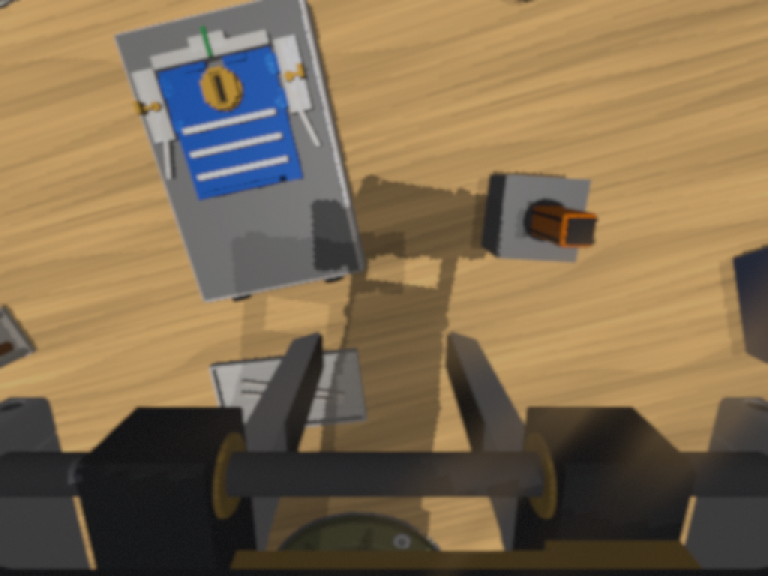

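View pics/ss24.png

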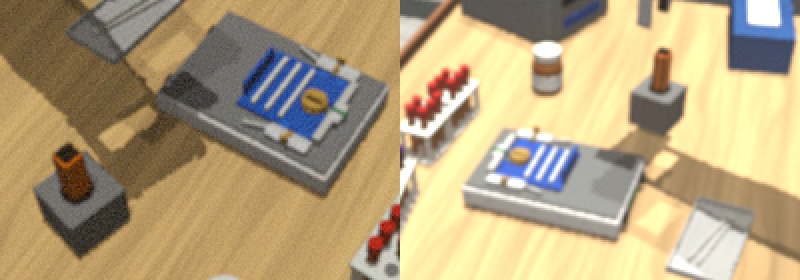

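```bash
python3 -c "
from cell import manip
print(manip.sign_off())"
```

```text
the job is handed in; nothing more can be done
None
```

The job is done and handed in at 39 s of the 66 s allowed; sign-off gave no verdict.

- **Plate:** I pushed it through the clips and onto the end stop. It stopped moving at about 27 N, and afterwards it looked flat, with the clips between the ears.
- **Screw:** I turned it clockwise to its stop. The head sank about 4 mm and the torque rose to about 0.2 N m. A camera check then put the slot at -0.049 rad and the green mark at -0.047 rad.
- **Screwdriver:** It is back in its stand, upright and released. The last pictures show the gripper clear of it and nothing else visibly moved.

**What disagreed:**
- **Fingertips:** The visible fingertips are roughly 15–30 mm above the stated TCP. Because of this, my first push passed over the plate without touching it, so I backed off and repeated it lower.
- **Side forces:** I saw 5–7 N sideways on the bit while driving the screw.
- **Grip:** The tool had to turn about 0.2 rad further than the bit's play before the torque reached its final level. This is probably the handle giving or slipping slightly in the fingers.

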